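# Fit the coat hooks to the varnished board

### The arm

A 6-joint arm with a two-finger parallel gripper is mounted at the origin on the work surface. World frame = base frame: x ahead of the robot, y to its left, z up, the work surface at z = 0. Lengths are in m, angles in rad, forces in N, time in s.
With the tool pointing down it reaches from about 0.35 to 0.725 m from the base axis. Payload 4.3 kg.
Tool frame: the origin (TCP) lies midway between the tips of the shut fingers; the grasp point (between the pads) lies 19 mm behind it; x points along the fingers, y is the direction in which the jaws open and shut, and the axes are right-handed (so a half turn about x gives the same grasp; the last joint's range is limited). The gripper opens to 85 mm and grips with 20 to 120 N. Pads are 22 mm wide; open, the fingers measure 114 mm over their backs; the gripper's body (76 mm by 85 mm) begins 54 mm behind the grasp point. The pads swing forward as they close: fully open they stand 13 mm farther back than shut.
Start: joints at [-1.439, 0.377, 0.081, 1.274, 0, 1.46], TCP at [0.138, -0.558, 0.231] pointing down, gripper open.
Joint ranges: [-2.72, 2.72], [-0.84, 1.66], [-1.02, 1.22], [-1.77, 2.12], [-1.37, 1.28], [-3.14, 3.14]. Speed limits (rad/s): [2.57, 2.57, 3.14, 3.14, 3.14, 3.14].

### API

Orientations are given as a unit quaternion [x, y, z, w].
In Python, from workcell import r gives the robot as it stands. The module is installed in compiled form; this text tells all that it offers.
- The arm moves only by the tool servo_tool, never from a script. Its argument "series" is text: rows parted by semicolons, each of 7 numbers parted by spaces: the turn, a rotation vector about the tool's x, y, z in degrees, then the shift along the tool's x, y, z in m, then the opening in per cent of the stroke, from 0 (shut) to 100 (fully open). In form: rx ry rz tx ty tz grip; .... A call has exactly 10 rows; each row shifts and turns the commanded pose from where the row before left it, along the tool's axes as they then stand; what a row does not reach is not made up. A row lasts 1/8 s, in which the tool goes at most 62.5 mm and 10.7 degrees, less where a joint would pass 70% of its speed; a pose out of reach is approached as far as the arm can. A call is refused whole if a number of a shift passes 0.0625 or a number of a turn 10.7, either way. A call with a gripper value outside its range is refused whole. The fingers move at their own pace and stop on an object; "grip_force" is the grip in N (left out, the last holds). Time passes only in rows, so rows that do not move let the fingers close, or fill a call up. It gives the time, the measured TCP pose, the force and the opening at its end, in the units of the state.
- r.get_state(): the state, without advancing time (a new reading comes with each control period).
- r.snapshot(name): name is "side" or "top" or "wrist"; returns (picture, depth): 420x560x3 uint8, red, green, blue; 420x560 float32, m along the optical axis (not along the pixel's ray), 0 where there is no reading.
- r.camera_model(name): a dict with "mtx" (3x3 intrinsics, pixels), "D" ([k1, k2, p1, p2, k3] as OpenCV has them; the pictures are not rectified), "R" (3x3) and "t" (3): a world point X has camera coordinates R X + t. Camera axes: x right, y down, z forward; pixel columns grow to the right and rows downward; lengths in m; the calibration is good to about 2 mm. A picture is of the moment at which its call begins: read the wrist's pose just before it. camera_model takes no time and is no camera call; for the wrist camera it gives the pose at the moment of the call.
- r.finish_job(): hands the job in, once; it reports no verdict.
The state is a dict: "time_s": time; "joints": joint angles; "qvel": joint speeds; "joint_torque": joint torques, N m; "tcp_pos": TCP position; "tool_rot": TCP orientation; "wrist_force": force on the tool from outside, world axes, zero at the start; "torque": the same for the moment, N m; "finger_gap": finger opening in m.
Only numpy, scipy, OpenCV 4.12 (cv2) and the standard library are available. Lean on these libraries where they do the work, as an engineer would, in place of code of your own. Each camera call takes 0.05 s, during which the arm holds its last target. There are 200 camera calls.

### The job

Take the varnish tin that stands in the way in front of the parts bin and stand it upright in its drip tray. Lift the bin's clear flap, which falls shut by itself, take out all the coat hooks (three or four) and fit each to a stud of its own on the leaning board: slip the keyhole over the stud's head and slide the hook fully down so that it is locked behind the head, upright and flat against the board. Do not disturb the other things lying on the bench.

Things in the scene. Friction and masses are not known exactly. Their poses are not given: they have to be found in the camera images.
- bin: Black steel parts bin, fixed, 160 (x) x 366 (y) x 100 mm high; origin at the centre of its underside, front at -x. Walls and floor 5 mm (inside: x -70 to 77, y -178 to 178, floor z = 5 mm). Front lip at x = -75 is 30 mm high; the side walls slope from there up to 100 mm at x = 40; a roof strip covers x = 42 to 82. The flap covers the sloping opening.
- flap (a joint): Clear flap of the bin, rad: 0 shut (sloping 28 degrees down from the hinge to the front lip), grows as its lower edge is raised outwards and up; stop at 1.96 (84 degrees above level). No spring or catch: its weight (0.2 kg) shuts it from anywhere, so the gripper must keep it up while reaching in; it may rest on the gripper.
- flap_hinge (a point): Middle of the flap's hinge line, which runs along the bin's y at bin x = 40, z = 100 mm. The flap is 137 mm long from hinge to lower edge, 354 mm wide, 4 mm thick.
- flap_pull (a point): Middle of the underside of the flap's aluminium pull strip, under which a fingertip goes to raise it: 330 mm wide (bin y), 3 mm thick; when shut it sticks out from the flap's rounded lower edge (bin x = -81) to x = -109 mm, sloping up 8 degrees, its underside 31 to 35 mm above the bench with free space below; this point is then at bin x = -95 mm. It turns with the flap.
- board: Dark varnished board 170 (x) x 370 (y) x 20 mm, fixed on a timber easel; origin at the centre of its front face, z out of the face, x straight up the slope. It leans back, its face sloping 50 degrees from level; its centre is 96 mm above the bench.
- stud0 (a point): Foot of stud 0 on the board's face (board x = 20 mm, y = -132 mm). Shank 5 mm diameter, head 14 mm diameter and 3 mm thick, with 6.5 mm between the face and the head. Starts bare.
- stud1 (a point): Foot of stud 1 on the board's face (board x = 20 mm, y = -44 mm). Shank 5 mm diameter, head 14 mm diameter and 3 mm thick, with 6.5 mm between the face and the head. Starts bare.
- stud2 (a point): Foot of stud 2 on the board's face (board x = 20 mm, y = 44 mm). Shank 5 mm diameter, head 14 mm diameter and 3 mm thick, with 6.5 mm between the face and the head. Starts bare.
- stud3 (a point): Foot of stud 3 on the board's face (board x = 20 mm, y = 132 mm). Shank 5 mm diameter, head 14 mm diameter and 3 mm thick, with 6.5 mm between the face and the head. Starts bare.
- hook0: Steel coat hook, 0.10 to 0.21 kg; may be absent (None). Origin on the back face at the closed end of the keyhole slot, where the stud sits when locked; +x to the top end, z out of the front. Plate x -72 to 18, y -20 to 20, 4 mm thick; entry hole 19 mm wide at x = -21.5, slot 8.5 wide. Grip the blade across y: 10 mm thick, x -59 to -37, z 4 to 40 (nose to x -21, z 46). In the bin: on its back, top end to the front.
- hook1: Steel coat hook, 0.10 to 0.21 kg; may be absent (None). Origin on the back face at the closed end of the keyhole slot, where the stud sits when locked; +x to the top end, z out of the front. Plate x -72 to 18, y -20 to 20, 4 mm thick; entry hole 19 mm wide at x = -21.5, slot 8.5 wide. Grip the blade across y: 10 mm thick, x -59 to -37, z 4 to 40 (nose to x -21, z 46). In the bin: on its back, top end to the front.
- hook2: Steel coat hook, 0.10 to 0.21 kg; may be absent (None). Origin on the back face at the closed end of the keyhole slot, where the stud sits when locked; +x to the top end, z out of the front. Plate x -72 to 18, y -20 to 20, 4 mm thick; entry hole 19 mm wide at x = -21.5, slot 8.5 wide. Grip the blade across y: 10 mm thick, x -59 to -37, z 4 to 40 (nose to x -21, z 46). In the bin: on its back, top end to the front.
- hook3: Steel coat hook, 0.10 to 0.21 kg; may be absent (None). Origin on the back face at the closed end of the keyhole slot, where the stud sits when locked; +x to the top end, z out of the front. Plate x -72 to 18, y -20 to 20, 4 mm thick; entry hole 19 mm wide at x = -21.5, slot 8.5 wide. Grip the blade across y: 10 mm thick, x -59 to -37, z 4 to 40 (nose to x -21, z 46). In the bin: on its back, top end to the front.
- tin: Closed round varnish tin, 62 mm diameter, 72 mm high, about 0.3 kg (0.21 to 0.39), origin at the centre of its underside. Starts upright on the bench in front of the bin's flap, where it blocks the flap and the way in.
- tray: Square aluminium drip tray, fixed, 130 x 130 x 12 mm high outside, walls 4 mm, inner floor 4 mm above the bench; origin at the centre of its underside.
- spanner: Open-ended spanner 170 mm long, bystander.
- sanding_block: Cork sanding block 70 x 110 x 35 mm, bystander.
- brush: Varnish brush 200 mm long, bystander.
- mug: White mug, 80 mm wide, 95 mm high, bystander.
- tape: Roll of masking tape 100 mm across, 25 mm high, bystander.
- clamp: Steel exhaust clamp ring 84 mm across, 20 mm high, bystander.
- offcut: Timber offcut 45 x 120 x 35 mm, bystander.
- driver: Screwdriver 190 mm long, bystander.

How it is judged:
On the way:
1. the bin's flap is raised well open (over 57 degrees) (value of joint flap above 1 rad), for 0.2 s.
At the end, for the whole second after the job is handed in: Each hook present is on its own stud: end of its slot within 6 mm of the stud's foot (behind the head, fully down), flat to the board within 0.15 rad, upright within 0.25 rad, at rest. Tin upright (0.08 rad), at rest on the tray floor within 45 mm of its centre. Flap shut (under 0.1 rad) ((distance between hook0 and stud0 below 0.006 m or distance between hook0 and stud1 below 0.006 m or distance between hook0 and stud2 below 0.006 m or distance between hook0 and stud3 below 0.006 m) and angle between the z axis of each of hook0, hook1, hook2, hook3 and the z axis of board, either way round below 0.15 rad and angle between the x axis of each of hook0, hook1, hook2, hook3 and the x axis of board, either way round below 0.25 rad and linear speed of each of hook0, hook1, hook2, hook3, tin below 0.02 m/s and (distance between hook1 and stud0 below 0.006 m or distance between hook1 and stud1 below 0.006 m or distance between hook1 and stud2 below 0.006 m or distance between hook1 and stud3 below 0.006 m) and (distance between hook2 and stud0 below 0.006 m or distance between hook2 and stud1 below 0.006 m or distance between hook2 and stud2 below 0.006 m or distance between hook2 and stud3 below 0.006 m) and (distance between hook3 and stud0 below 0.006 m or distance between hook3 and stud1 below 0.006 m or distance between hook3 and stud2 below 0.006 m or distance between hook3 and stud3 below 0.006 m) and horizontal distance between tin and tray below 0.045 m and height (world z) of tin below 0.008 m and angle between tin's own z axis and vertical below 0.08 rad and value of joint flap below 0.1 rad); the robot touches nothing.
It fails at once if a bystander on the bench is moved by more than 40 mm (distance of any of spanner, sanding_block, brush, mug, tape, clamp, offcut, driver from where it was at the start of the episode above 0.04 m).
Of hook0, hook1, hook2, hook3 only 3 to 4 are there at a start; the rules pass over those that are not, and their reading is None.
At some moment in a run one of tin may be knocked a few centimetres aside while the robot is not near it.
It also fails if it takes over 210 s, if anything falls off the work surface, if the arm or the gripper's body presses on something with over 40 N, if the wrist force passes 120 N, or if a joint passes its speed limit or range.

## Working session

There is one attempt and no reset: what is moved stays moved. The work goes in short steps, Python scripts to look and compute and a tool call to move; the robot and the scene stay as the last step left them, time stands still between calls to the robot, and variables do not carry over. Pictures are saved under pics/ and viewed, about 12 in all and at most 16, crops included, and the job is handed in when it is done.

Besides the shell and the picture viewer there is one more tool, called after ">>>" as name(argument=value, ...), one argument or row to a line, values as JSON. servo_tool: Moves the arm, as the interface text tells. Its arguments: {"type":"object","properties":{"series":{"type":"string"},"grip_force":{"type":"number"}},"required":["series"]}

```bash
mkdir -p pics; ls
cat > h.py <<'E'
import numpy as np, cv2
from workcell import r
from scipy.spatial.transform import Rotation as Ro
def snap(n,name=None):
    cm=r.camera_model(n); p,d=r.snapshot(n)
    if name: cv2.imwrite(f'pics/{name}.png',p[:,:,::-1])
    return cm,p,d
def cloud(cm,d):
    h,w=d.shape; u,v=np.meshgrid(np.arange(w),np.arange(h))
    q=cv2.undistortPoints(np.stack([u,v],-1).reshape(-1,1,2).astype(np.float64),cm['mtx'],np.array(cm['D'])).reshape(h,w,2)
    X=np.dstack([q[...,0]*d,q[...,1]*d,d]).reshape(-1,3)
    return ((X-np.array(cm['t']))@np.array(cm['R'])).reshape(h,w,3)
def proj(cm,P):
    return cv2.projectPoints(np.array(P,float).reshape(-1,1,3),cv2.Rodrigues(np.array(cm['R']))[0],np.array(cm['t'],float),np.array(cm['mtx']),np.array(cm['D']))[0].reshape(-1,2)
def ray(cm,px,z):
    q=cv2.undistortPoints(np.array(px,float).reshape(-1,1,2),np.array(cm['mtx']),np.array(cm['D'])).reshape(-1,2)
    R=np.array(cm['R']);o=-R.T@np.array(cm['t']); D=np.c_[q,np.ones(len(q))]@R
    return o+D*((z-o[2])/D[:,2])[:,None]
E
python3 - <<'E'
from h import *
s=r.get_state(); print(s)
for n in ('top','side'):
    cm,p,d=snap(n,n+'0'); np.savez(n+'0',p=p,d=d); print(n,(-np.array(cm['R']).T@cm['t']).round(3),np.array(cm['R']).round(2).tolist(), np.array(cm['mtx']).round(0).tolist())
E
```

```text
pics
{'time_s': 0.0, 'joints': array([-1.43929199e+00,  3.78073728e-01,  7.96519017e-02,  1.27438324e+00,
        1.30740611e-05,  1.46047748e+00]), 'qvel': array([-1.00760924e-03,  1.20368470e-03,  8.37780773e-05, -4.70657119e-04,
        7.49767747e-04,  2.74840799e-04]), 'joint_torque': array([ 1.03033617e-03, -4.63598192e+01,  2.69880348e+01,  2.07927427e-02,
        1.43994507e-04,  8.17057035e-07]), 'tcp_pos': array([ 0.13761245, -0.55763471,  0.23036484]), 'tool_rot': array([-0.70194101, -0.08599939,  0.70194681, -0.08457898]), 'wrist_force': array([-0.9900816 ,  0.22719676, -0.81075656]), 'torque': array([-0.00804707,  0.00802213, -0.00742277]), 'finger_gap': 0.08529710256446053}
top [ 0.437 -0.103  1.046] [[-0.0, -1.0, 0.01], [-1.0, -0.0, -0.1], [0.1, -0.01, -1.0]] [[393.0, 0.0, 281.0], [0.0, 393.0, 208.0], [0.0, 0.0, 1.0]]
side [0.369 1.069 0.962] [[-0.99, -0.12, 0.0], [-0.07, 0.58, -0.81], [0.1, -0.8, -0.59]] [[535.0, 0.0, 275.0], [0.0, 535.0, 221.0], [0.0, 0.0, 1.0]]
```

View pics/top0.png

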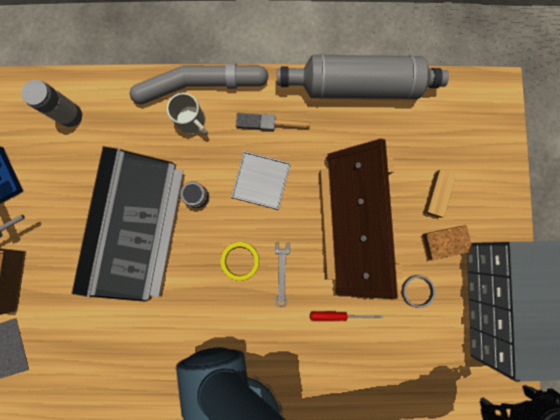

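View pics/side0.png

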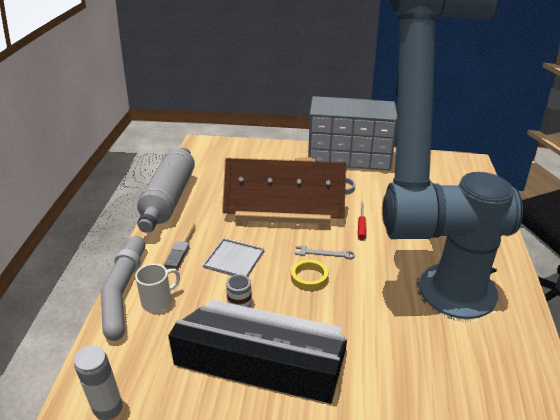

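Run:
```python
from h import *
f=np.load('top0.npz');cm=r.camera_model('top');p,d=f['p'],f['d'];C=cloud(cm,d)
for nm,px in dict(tin=(195,192),studs0=(358,165),studs1=(361,201),s2=(363,238),s3=(366,275),tray=(261,181),boardmid=(361,220),hookA=(140,213),hookB=(135,240),hookC=(128,268),roof1=(108,155),roof2=(82,290),pull1=(177,175),pull2=(155,295),bench=(300,340),mug=(185,113),spn=(282,275),tape=(240,243)).items():
    print(nm,C[px[1],px[0]].round(3))
# board plane: 
m=np.zeros(d.shape,bool); m[160:285,338:388]=1
P=C[m&(d>0)]
for i in range(5):
    c=P.mean(0);n=np.linalg.svd(P-c,full_matrices=0)[2][2];n*=np.sign(n[2]);P=P[abs((P-c)@n)<.004*(1 if i>1 else 3)]
print('board n',n,'c',c,len(P),'slope',np.degrees(np.arccos(n[2])),'az',np.degrees(np.arctan2(n[1],n[0])))
# tray
t=C[(C[...,2]>0.002)&(C[...,2]<.016)&(abs(C[...,0]-C[181,261,0])<.1)&(abs(C[...,1]-C[181,261,1])<.1)&(p.std(-1)<6)]
rr=cv2.minAreaRect(t[:,:2].astype(np.float32)*1000);print('tray',rr,len(t))
t=C[(C[...,2]>0.055)&(C[...,2]<.085)&(abs(C[...,0]-C[192,195,0])<.05)&(abs(C[...,1]-C[192,195,1])<.05)];print('tin',cv2.minEnclosingCircle(t[:,:2].astype(np.float32)*1000),t[:,2].max(),len(t))
# bin black roof strip
b=C[(C[...,2]>0.092)&(C[...,2]<.11)&(C[...,1]>.15)&(C[...,0]<.75)&(p.max(-1)<60)];rr=cv2.minAreaRect(b[:,:2].astype(np.float32)*1000);print('roof',rr,cv2.boxPoints(rr).round(),len(b))
cv2.imwrite('pics/binc.png',cv2.resize(p[135:310,60:220,::-1],None,fx=3.4,fy=3.4,interpolation=cv2.INTER_CUBIC))
```

```text
tin [0.575 0.101 0.072]
studs0 [ 0.635 -0.299  0.117]
studs1 [ 0.547 -0.303  0.123]
s2 [ 0.459 -0.308  0.116]
s3 [ 0.373 -0.312  0.119]
tray [ 0.615 -0.061  0.002]
boardmid [ 0.503 -0.306  0.106]
hookA [0.524 0.241 0.061]
hookB [0.456 0.251 0.061]
hookC [0.386 0.266 0.065]
roof1 [0.664 0.313 0.099]
roof2 [0.336 0.362 0.099]
pull1 [0.626 0.157 0.034]
pull2 [0.317 0.206 0.034]
bench [ 0.196 -0.164 -0.004]
mug [0.802 0.147 0.007]
spn [ 0.366 -0.117  0.009]
tape [ 0.449 -0.008  0.022]
board n [-0.03894581  0.7633419   0.64481964] c [ 0.49625461 -0.30736776  0.10589628] 5988 slope 49.84784590336097 az 92.92070610294427
tray ((616.49462890625, -60.226295471191406), (125.84662628173828, 128.3529052734375), 75.49515533447266) 1756
tin ((572.8236083984375, 107.87109375), 31.391210556030273) 0.07761318268675024 480
roof ((501.09527587890625, 325.2234802246094), (67.00732421875, 361.6507568359375), 80.3537826538086) [[317. 322.]
 [674. 262.]
 [685. 328.]
 [328. 389.]] 2362
```

View pics/binc.png

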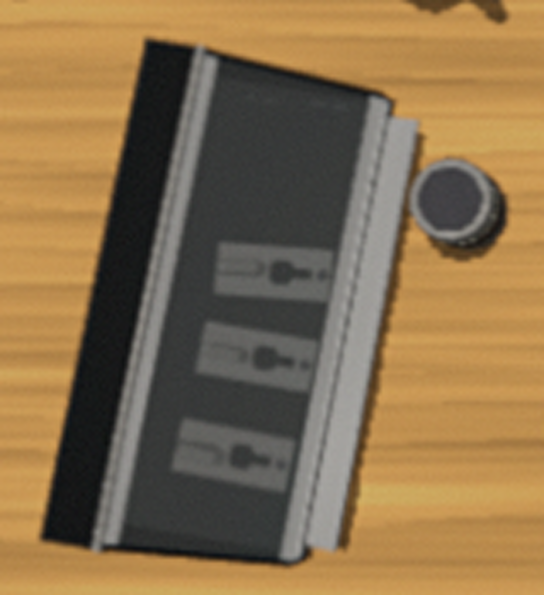

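Run:
```python
from h import *
f=np.load('top0.npz');cm=r.camera_model('top');p=f['p']
g=cv2.cvtColor(p,cv2.COLOR_RGB2GRAY)
q=lambda u,v:((u+.5)/3.4-.5+60,(v+.5)/3.4-.5+135)
R0=ray(cm,[q(148,40),q(42,540)],.1); print('roof rear corners',R0.round(4),np.linalg.norm(R0[0]-R0[1]))
P0=ray(cm,[q(420,120),q(340,549)],.036);print('pull front',P0.round(4),np.linalg.norm(P0[0]-P0[1]))
yb=R0[1]-R0[0];yb/=np.linalg.norm(yb); y2=P0[1]-P0[0];y2/=np.linalg.norm(y2)
print('angles',[np.degrees(np.arctan2(v[1],v[0])) for v in(yb,y2)])
yb=(yb+y2);yb[2]=0;yb/=np.linalg.norm(yb);xb=np.array([yb[1],-yb[0],0])
cR=R0.mean(0)-.0825*xb; cP=P0.mean(0)+.109*xb
print('xb',xb,'origin est',cR,cP)
o=(cR+cP)/2;o[2]=0;B=np.c_[xb,yb,[0,0,1]]
np.savez('bin',o=o,B=B)
sub=g[185:300,95:165]; print(np.percentile(sub,[5,25,50,75,95]))
m=np.zeros_like(g)
for (u,v) in((274,272),(255,355),(233,457)):
    a,b=map(int,q(u,v)); print(a,b,g[b-2:b+3,a-18:a+19].mean(0).round().astype(int).tolist())
# tin, tray
t=ray(cm,[q(452,200)],.072);print('tin c',t)
s=r.get_state();print(Ro.from_quat(s['tool_rot']).as_matrix().round(3))
```

```text
roof rear corners [[0.6852 0.3254 0.1   ]
 [0.3273 0.3857 0.1   ]] 0.3629940840514986
pull front [[0.6386 0.1407 0.036 ]
 [0.3145 0.1934 0.036 ]] 0.32833165918282675
angles [np.float64(170.43891550477719), np.float64(170.77806480801297)]
xb [0.16317977 0.98659635 0.        ] origin est [0.49280722 0.27417931 0.1       ] [0.49433519 0.27459529 0.036     ]
[ 25.  56.  61. 102. 154.]
140 214 [59, 77, 91, 96, 93, 92, 93, 91, 92, 92, 92, 92, 91, 86, 82, 86, 92, 77, 61, 57, 57, 59, 57, 63, 71, 78, 77, 78, 80, 88, 98, 93, 85, 86, 91, 83, 87]
134 239 [57, 62, 79, 96, 100, 97, 96, 95, 96, 96, 95, 94, 92, 91, 85, 82, 85, 92, 79, 64, 59, 57, 60, 59, 63, 72, 80, 81, 82, 84, 92, 99, 98, 94, 96, 99, 92]
128 269 [65, 86, 95, 97, 96, 96, 95, 96, 94, 94, 93, 93, 88, 83, 81, 85, 91, 80, 62, 57, 57, 57, 56, 61, 68, 74, 76, 75, 78, 86, 96, 94, 90, 92, 97, 89, 68]
tin c [[0.57169508 0.10701234 0.072     ]]
[[-0.     0.239 -0.971]
 [ 0.002 -0.971 -0.239]
 [-1.    -0.002 -0.   ]]
```

>>> servo_tool(
  series="0 0 0 0 -0.039 -0.0415 100;0 0 0 0 -0.039 -0.0415 100;0 0 0 0 -0.039 -0.0415 100;0 0 0 0 -0.039 -0.0415 100;0 0 0 0 -0.039 -0.0415 100;0 0 0 0 -0.039 -0.0415 100;0 0 0 0 -0.039 -0.0415 100;0 0 0 0 -0.039 -0.0415 100;0 0 0 0 -0.039 -0.0415 100;0 0 0 0 -0.039 -0.0415 100",
)

```text
time_s: 1.35
tcp_pos: [0.4478, -0.0785, 0.2311]
tool_rot: [-0.702, -0.085, 0.702, -0.085]
wrist_force: [0.9, -1.7, 0.1]
finger_gap: 0.0853
```

>>> servo_tool(
  series="0 0 0 0 -0.039 -0.0415 100;0 0 0 0 -0.039 -0.0415 100;0 0 0 0 -0.039 -0.0415 100;-9.5 0 0 0 0 0 100;-9.5 0 0 0 0 0 100;-9.5 0 0 0 0 0 100;-9.5 0 0 0 0 0 100;-9.5 0 0 0 0 0 100;-9.5 0 0 0 0 0 100;-9.5 0 0 0 0 0 100",
)

```text
time_s: 2.6
tcp_pos: [0.5397, 0.0631, 0.2307]
tool_rot: [-0.539, -0.458, 0.539, -0.457]
wrist_force: [0.1, 0.0, -0.5]
finger_gap: 0.0855
```

```bash
cat >> h.py <<'E'
import os
if os.path.exists('bin.npz'):
    _b=np.load('bin.npz'); bo,BB=_b['o'],_b['B']
def tool(t,yaw=None):  # tool matrix at bin, tilt t deg (fingers to +binx)
    t=np.radians(t); xb,yb=BB[:,0],BB[:,1]; x=np.sin(t)*xb-np.cos(t)*np.array([0,0,1.]); y=-yb
    return np.c_[x,y,np.cross(x,y)]
def go(target,R=None,msg=''):
    s=r.get_state();A=Ro.from_quat(s['tool_rot']).as_matrix()
    d=A.T@(np.array(target)-s['tcp_pos']); print(msg,'shift',d.round(4),'|',round(float(np.linalg.norm(d)),4))
    if R is not None: print('  turn',np.degrees(Ro.from_matrix(A.T@R).as_rotvec()).round(2))
def st():
    s=r.get_state(); print('t',round(s['time_s'],2),'tcp',s['tcp_pos'].round(4),'bin',(BB.T@(s['tcp_pos']-bo)).round(4),'F',s['wrist_force'].round(1),'M',s['torque'].round(2),'gap',round(s['finger_gap'],4),'j',s['joints'].round(2)); return s
E
python3 - <<'E'
from h import *
st();go([.5725,.1075,.03],tool(0))
f=np.load('top0.npz');cm=r.camera_model('top');p=f['p'];g=cv2.cvtColor(p,cv2.COLOR_RGB2GRAY)
q=lambda u,v:((u+.5)/3.4-.5+60,(v+.5)/3.4-.5+135)
m=((g>75)&(g<125)).astype(np.uint8);M=np.zeros_like(m);M[200:290,105:160]=m[200:290,105:160]
for (u,v) in((274,272),(255,355),(233,457)):
    a,b=q(u,v); K=np.zeros_like(m);K[int(b)-11:int(b)+12,int(a)-20:int(a)+21]=1
    cs,_=cv2.findContours(m*K,cv2.RETR_EXTERNAL,cv2.CHAIN_APPROX_NONE);c=max(cs,key=cv2.contourArea)
    W=ray(cm,c.reshape(-1,2),.009);L=(W-bo)@BB
    rr=cv2.minAreaRect((L[:,:2]*1000).astype(np.float32));print('hook bin-frame rect',[np.round(x,1) for x in rr],'xrange',L[:,0].min().round(4),L[:,0].max().round(4))
    K=ray(cm,[q(*{274:(283,272),255:(266,358),233:(242,457)}[u])],.009);print('  keyhole',((K-bo)@BB).round(4))
E
```

```text
t 2.6 tcp [0.5397 0.0631 0.2307] bin [-0.2009 -0.08    0.2307] F [ 0.1  0.  -0.5] M [ 0.02 -0.03  0.03] gap 0.0855 j [-0.    0.31 -0.01  1.25 -0.    1.73]
 shift [ 0.2007  0.0254 -0.0492] | 0.2082
  turn [0.06 0.02 0.07]
hook bin-frame rect [array([-12. , -40.1]), array([96. , 59.1]), np.float64(2.4)] xrange -0.0595 0.0363
  keyhole [[-0.0176 -0.0336  0.009 ]]
hook bin-frame rect [array([-11.9,  34.2]), array([94.3, 42.5]), np.float64(1.4)] xrange -0.0591 0.0351
  keyhole [[-0.0176  0.0342  0.009 ]]
hook bin-frame rect [array([ -7. , 111.3]), array([41.1, 90.3]), np.float64(88.6)] xrange -0.0524 0.0384
  keyhole [[-0.0139  0.112   0.009 ]]
```

>>> servo_tool(
  series="0 0 0 0 0.0127 -0.0246 100;0 0 0 0 0.0127 -0.0246 100;0 0 0 0.04 0 0 100;0 0 0 0.04 0 0 100;0 0 0 0.04 0 0 100;0 0 0 0.03 0 0 100;0 0 0 0.025 0 0 100;0 0 0 0.026 0 0 100;0 0 0 0 0 0 100;0 0 0 0 0 0 100",
)

```text
time_s: 3.85
tcp_pos: [0.5737, 0.1074, 0.0309]
tool_rot: [0.54, 0.456, -0.54, 0.456]
wrist_force: [0.1, 0.4, 0.4]
finger_gap: 0.0854
```

Run:
```python
from h import *
st(); cm,p,d=snap('side'); cv2.imwrite('pics/tin1.png',cv2.resize(p[180:400,140:380,::-1],None,fx=2.5,fy=2.5))
```

```text
t 3.85 tcp [0.5737 0.1074 0.0309] bin [-0.1517 -0.1063  0.0309] F [0.1 0.4 0.4] M [0.   0.   0.01] gap 0.0854 j [ 0.08  0.53 -0.23  0.81 -0.    1.82]
```

View pics/tin1.png

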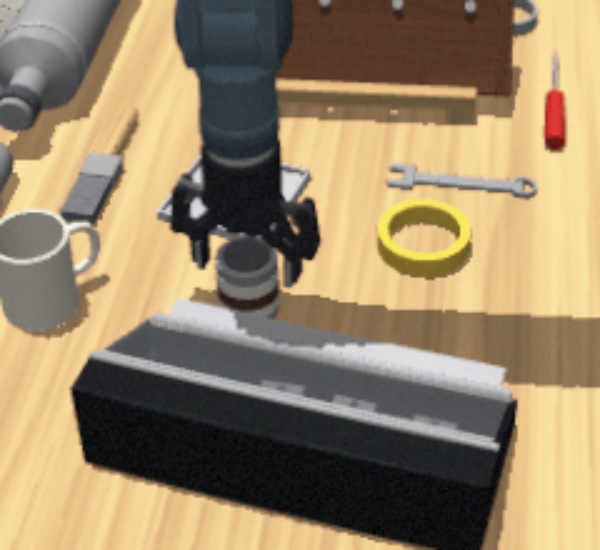

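>>> servo_tool(
  series="0 0 0 0 0 0 0;0 0 0 0 0 0 0;0 0 0 0 0 0 0;0 0 0 0 0 0 0;0 0 0 0 0 0 0;0 0 0 0 0 0 0;0 0 0 -0.01 0 0 0;0 0 0 -0.02 0 0 0;0 0 0 -0.02 0 0 0;0 0 0 0 0 0 0",
  grip_force=50,
)

```text
time_s: 5.15
tcp_pos: [0.5747, 0.1074, 0.0819]
tool_rot: [0.541, 0.455, -0.539, 0.457]
wrist_force: [0.5, -0.6, -2.6]
finger_gap: 0.0608
```

>>> servo_tool(
  series="0 0 0 0 0.0139 0.0316 0;0 0 0 0 0.0139 0.0316 0;0 0 0 0 0.0139 0.0316 0;0 0 0 0 0.0139 0.0316 0;0 0 0 0 0.0139 0.0316 0;0 0 0 0 0 0 0;0 0 0 0.015 0 0 0;0 0 0 0.015 0 0 0;0 0 0 0.008 0 0 0;0 0 0 0 0 0 0",
)

```text
time_s: 6.4
tcp_pos: [0.6142, -0.0592, 0.0409]
tool_rot: [-0.539, -0.457, 0.541, -0.456]
wrist_force: [-0.4, 0.3, -2.3]
finger_gap: 0.0602
```

Run:
```python
from h import *
st(); cm,p,d=snap('side'); cv2.imwrite('pics/tin2.png',cv2.resize(p[180:340,160:360,::-1],None,fx=2.5,fy=2.5))
```

```text
t 6.4 tcp [ 0.6142 -0.0592  0.0409] bin [-0.3095 -0.1734  0.0409] F [-0.4  0.3 -2.3] M [-0.05  0.01  0.03] gap 0.0602 j [-0.2   0.58 -0.11  0.89 -0.    1.54]
```

View pics/tin2.png

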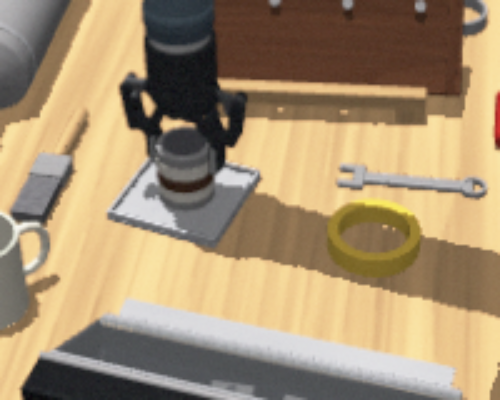

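>>> servo_tool(
  series="0 0 0 0.004 0 0 0;0 0 0 0.0025 0 0 0;0 0 0 0 0 0 0;0 0 0 0 0 0 100;0 0 0 0 0 0 100;0 0 0 0 0 0 100;0 0 0 0 0 0 100;0 0 0 -0.04 0 0 100;0 0 0 -0.06 0 0 100;0 0 0 -0.06 0 0 100",
)

```text
time_s: 7.7
tcp_pos: [0.615, -0.06, 0.1972]
tool_rot: [-0.54, -0.456, 0.54, -0.456]
wrist_force: [0.6, -0.6, -0.1]
finger_gap: 0.0853
```

>>> servo_tool(
  series="0 9 0 0 0 0 45;0 9 0 0 0 0 45;0 9 0 0 0 0 45;0 9 0 0 0 0 45;0 9 0 0 0 0 45;0 0 0 0 0 0 45;0 0 0 0 0 0 45;0 0 0 0 0 0 45;0 0 0 0 0 0 45;0 0 0 0 0 0 45",
)

```text
time_s: 8.95
tcp_pos: [0.6156, -0.0594, 0.1965]
tool_rot: [0.706, 0.596, -0.292, 0.248]
wrist_force: [-0.4, -0.4, 0.8]
finger_gap: 0.0384
```

Run:
```python
from h import *
st(); cm,p,d=snap('top','t3')
C=cloud(cm,d)
W=lambda b:bo+BB@np.array(b)
go(W([-.150,.034,.10]),tool(45),'A');
for a in ([-.125,.034,.013],): go(W(a),None,'pre')
cm=r.camera_model('wrist');print((-np.array(cm['R']).T@cm['t']).round(3))
m=(p.astype(int).sum(-1)<200)
t=C[(abs(C[...,0]-.615)<.07)&(abs(C[...,1]+.06)<.07)&(C[...,2]>.06)&(C[...,2]<.09)];print('tin',t[:,:2].mean(0) if len(t) else None,len(t), cv2.minEnclosingCircle(t[:,:2].astype(np.float32)*1000))
```

```text
t 8.95 tcp [ 0.6156 -0.0594  0.1965] bin [-0.3094 -0.1749  0.1965] F [-0.4 -0.4  0.8] M [-0.66  0.15  0.01] gap 0.0384 j [-0.54  0.67  0.21  1.46  0.72  1.06]
A shift [ 0.1803 -0.2095 -0.0445] | 0.2799
  turn [-0.11  0.04 -0.19]
pre shift [ 0.2595 -0.2097 -0.0007] | 0.3336
[ 0.608 -0.108  0.35 ]
tin [ 0.6161309  -0.05307967] 343 ((615.9117431640625, -57.9521598815918), 31.301488876342773)
```

View pics/t3.png

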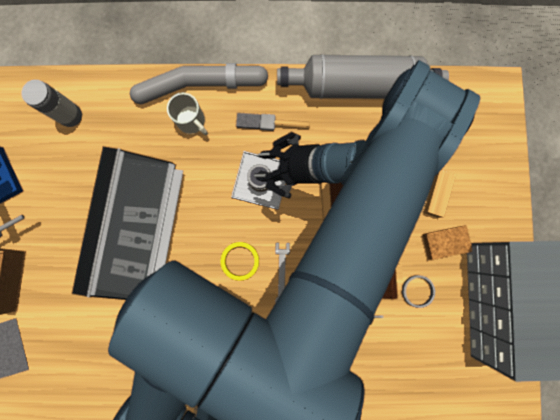

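>>> servo_tool(
  series="0 0 0 0.03 -0.035 -0.0074 45;0 0 0 0.03 -0.035 -0.0074 45;0 0 0 0.03 -0.035 -0.0074 45;0 0 0 0.03 -0.035 -0.0074 45;0 0 0 0.03 -0.035 -0.0074 45;0 0 0 0.03 -0.035 -0.0074 45;0 0 0 0.0198 0 0.011 45;0 0 0 0.0198 0 0.011 45;0 0 0 0.0198 0 0.011 45;0 0 0 0.0198 0 0.011 45",
)

```text
time_s: 10.25
tcp_pos: [0.4396, 0.1562, 0.0124]
tool_rot: [0.706, 0.596, -0.292, 0.248]
wrist_force: [0.3, -0.1, 0.4]
finger_gap: 0.0381
```

Run:
```python
from h import *
st(); cm,p,d=snap('side'); cv2.imwrite('pics/pre.png',cv2.resize(p[180:400,140:380,::-1],None,fx=2.5,fy=2.5))
```

```text
t 10.25 tcp [0.4396 0.1562 0.0124] bin [-0.1254  0.0339  0.0124] F [ 0.3 -0.1  0.4] M [-0.57  0.12 -0.03] gap 0.0381 j [-0.3   0.46 -0.76  0.48  0.78  1.38]
```

View pics/pre.png

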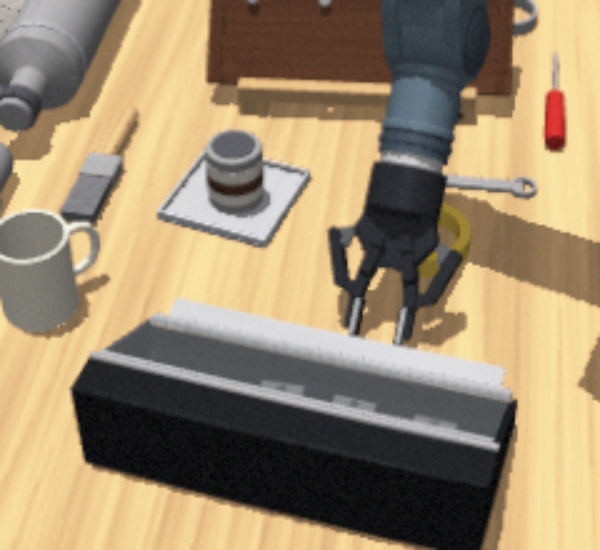

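>>> servo_tool(
  series="0 0 0 0.017 0 -0.0141 45;0 0 0 -0.0212 0 -0.0156 45;0 0 0 -0.0212 0 -0.0156 45;0 0 0 -0.0184 0 -0.0184 45;0 0 0 -0.0219 0 -0.0318 45;0 0 0 -0.0113 0 -0.0354 45;0 0 0 -0.0021 0 -0.0375 45;0 0 0 0.0071 0 -0.0283 45;0 0 0 0.0085 0 -0.017 45;0 0 0 0.0134 0 -0.0191 45",
)

```text
time_s: 11.55
tcp_pos: [0.4609, 0.2839, 0.2139]
tool_rot: [0.706, 0.596, -0.292, 0.247]
wrist_force: [-0.7, -0.9, 1.1]
finger_gap: 0.0388
```

Run:
```python
from h import *
st(); cm,p,d=snap('side'); cv2.imwrite('pics/lift.png',cv2.resize(p[130:400,140:400,::-1],None,fx=2.2,fy=2.2))
```

```text
t 11.55 tcp [0.4609 0.2839 0.2139] bin [0.004  0.0338 0.2139] F [-0.7 -0.9  1.1] M [-0.64  0.12  0.03] gap 0.0388 j [ 0.01  0.11 -0.57  0.71  0.77  1.82]
```

View pics/lift.png

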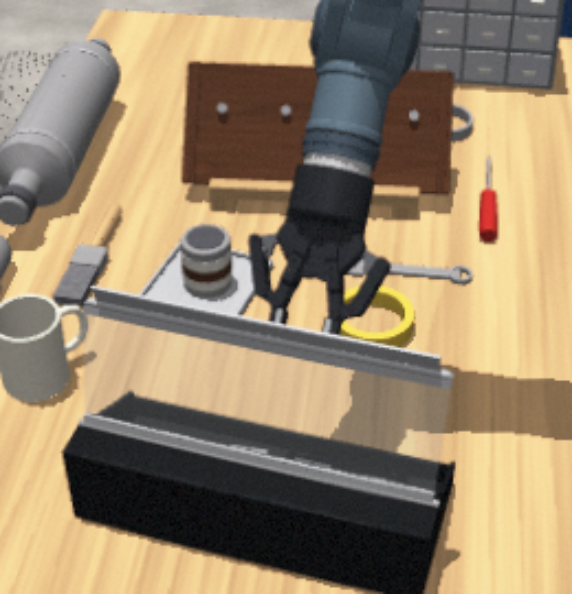

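>>> servo_tool(
  series="0 0 0 0.0216 0 0.0159 45;0 0 0 0.0216 0 0.0159 45;0 0 0 0.0216 0 0.0159 45;0 0 0 0.0216 0 0.0159 45;0 0 0 0.0123 0 0.0117 45;0 0 0 0.0123 0 0.0117 45;0 0 0 0.0123 0 0.0117 45;0 0 0 0.0123 0 0.0117 45;0 0 0 0.0123 0 0.0117 45;0 0 0 0 0 0 45",
)

```text
time_s: 12.85
tcp_pos: [0.4626, 0.301, 0.0209]
tool_rot: [0.705, 0.596, -0.294, 0.246]
wrist_force: [-0.8, 0.8, -0.1]
finger_gap: 0.0388
```

Run:
```python
from h import *
st(); cm,p,d=snap('wrist'); cv2.imwrite('pics/w1.png',p[:,:,::-1])
cm,p,d=snap('side'); cv2.imwrite('pics/s1.png',p[:,:,::-1])
go(bo+BB@[.0225,.0345,.021],tool(45))
```

```text
t 12.85 tcp [0.4626 0.301  0.0209] bin [0.0212 0.0349 0.0209] F [-0.8  0.8 -0.1] M [-0.64  0.17  0.04] gap 0.0388 j [ 0.05  0.42 -0.81  0.13  0.76  1.87]
 shift [ 0.0014 -0.0006  0.0003] | 0.0016
  turn [-0.2   0.01 -0.16]
```

View pics/w1.png

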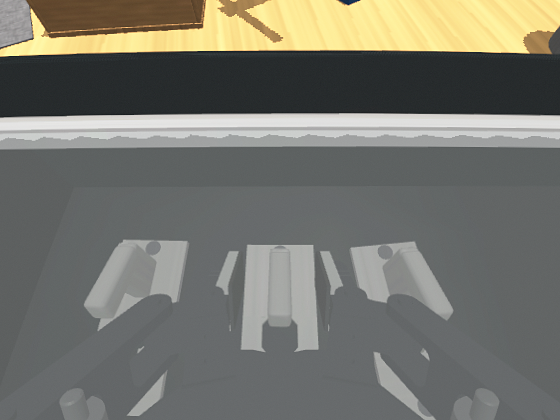

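>>> servo_tool(
  series="0 0 0 0.001 0 0 0;0 0 0 0 0 0 0;0 0 0 0 0 0 0;0 0 0 0 0 0 0;0 0 0 0 0 0 0;0 0 0 0 0 0 0;0 0 0 0 0 0 0;0 0 0 0 0 0 0;0 0 0 0 0 0 0;0 0 0 0 0 0 0",
  grip_force=80,
)

```text
time_s: 14.2
tcp_pos: [0.4647, 0.3023, 0.022]
tool_rot: [0.706, 0.596, -0.292, 0.247]
wrist_force: [-1.6, -4.2, 6.2]
finger_gap: 0.0089
```

Run:
```python
from h import *
s=st(); cm,p,d=snap('wrist','w2')
g=cv2.cvtColor(p,cv2.COLOR_RGB2GRAY)
for c in (255,262,300,306): print(c,g[225:262,c].tolist())
L=(ray(cm,[(245,245),(314,245),(280,245)],.009)-bo)@BB; print((L*1000).round(1))
L=(ray(cm,[(123,240),(188,240),(351,247),(415,242)],.009)-bo)@BB; print((L*1000).round(1))
go(bo+BB@[.0225,.0345,.021],tool(45))
```

```text
t 14.2 tcp [0.4647 0.3023 0.022 ] bin [0.0228 0.0331 0.022 ] F [-1.6 -4.2  6.2] M [-0.25  0.19  0.14] gap 0.0089 j [ 0.05  0.42 -0.81  0.12  0.76  1.88]
255 [105, 105, 106, 106, 105, 105, 105, 105, 105, 104, 105, 105, 106, 106, 104, 106, 105, 106, 104, 105, 105, 104, 125, 174, 170, 170, 170, 170, 170, 170, 170, 171, 173, 168, 114, 111, 113]
262 [106, 105, 105, 105, 104, 106, 105, 105, 105, 105, 105, 105, 105, 104, 105, 105, 105, 107, 105, 107, 105, 106, 128, 180, 175, 163, 166, 166, 166, 165, 165, 165, 166, 166, 165, 166, 167]
300 [106, 107, 107, 106, 107, 106, 106, 107, 107, 104, 106, 106, 107, 107, 108, 108, 107, 107, 107, 106, 107, 106, 111, 178, 172, 166, 168, 166, 165, 165, 165, 165, 165, 167, 166, 165, 166]
306 [107, 107, 107, 107, 106, 107, 109, 107, 106, 107, 108, 106, 106, 107, 108, 107, 108, 108, 107, 107, 107, 107, 111, 177, 175, 174, 174, 174, 174, 173, 173, 174, 176, 173, 118, 104, 106]
[[40.1 53.3  9. ]
 [40.  11.2  9. ]
 [40.  31.9  9. ]]
[[ 43.4 129.2   9. ]
 [ 43.4  88.6   9. ]
 [ 38.6 -11.3   9. ]
 [ 41.6 -51.4   9. ]]
 shift [ 0.0005 -0.0014  0.001 ] | 0.0018
  turn [-0.13 -0.07 -0.23]
```

>>> servo_tool(
  series="0 0 0 -0.0124 0 -0.0117 0;0 0 0 -0.0124 0 -0.0117 0;0 0 0 -0.0124 0 -0.0117 0;0 0 0 -0.0124 0 -0.0117 0;0 0 0 -0.0124 0 -0.0117 0;0 0 0 -0.0216 0 -0.0159 0;0 0 0 -0.0216 0 -0.0159 0;0 0 0 -0.0216 0 -0.0159 0;0 0 0 -0.0216 0 -0.0159 0;0 0 0 0 0 0 0",
)

```text
time_s: 15.5
tcp_pos: [0.4622, 0.2837, 0.214]
tool_rot: [0.707, 0.595, -0.291, 0.248]
wrist_force: [-0.2, 0.1, -1.4]
finger_gap: 0.009
```

>>> servo_tool(
  series="0 0 0 -0.035 0 0.035 0;0 0 0 -0.038 0 0.038 0;0 0 0 -0.038 0 0.038 0;0 0 0 -0.038 0 0.038 0;0 0 0 -0.038 0 0.038 0;0 0 0 -0.03 0 0.03 0;0 0 0 0 0 0 0;0 0 0 0 0 0 0;0 0 0 0 0 0 0;0 0 0 0 0 0 0",
)

```text
time_s: 16.75
tcp_pos: [0.4092, -0.0176, 0.2125]
tool_rot: [0.705, 0.597, -0.292, 0.247]
wrist_force: [-1.3, -0.7, -1.8]
finger_gap: 0.0089
```

Run:
```python
from h import *
s=st(); cm,p,d=snap('wrist','w3'); np.savez('w3',p=p,d=d,**{k:np.array(v) for k,v in cm.items()},tcp=s['tcp_pos'],rot=s['tool_rot'])
cm,p2,d2=snap('side')
cm,p3,d3=snap('top')
o=np.zeros((420,1000,3),np.uint8);o=np.hstack([cv2.resize(p,(400,300)),cv2.resize(p2[130:400,140:500],(400,300))]);cv2.imwrite('pics/c3.png',o[:,:,::-1])
```

```text
t 16.75 tcp [ 0.4092 -0.0176  0.2125] bin [-0.3018  0.0356  0.2125] F [-1.3 -0.7 -1.8] M [-0.76  0.12  0.02] gap 0.0089 j [-0.71  0.31 -0.35  1.38  0.65  0.87]
```

View pics/c3.png

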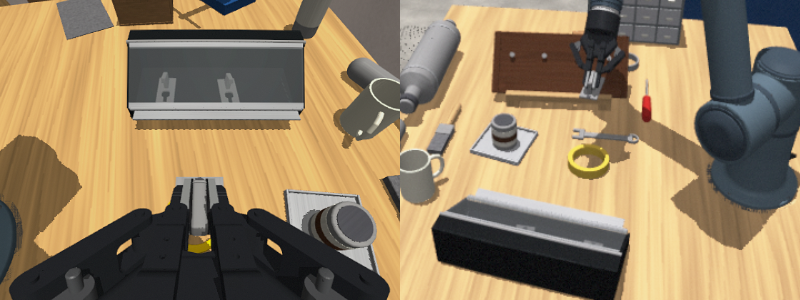

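```bash
cat >> h.py <<'E'
c45=np.sqrt(.5); HT=np.array([[-c45,0,c45],[0,1,0],[-c45,0,-c45]]) # rows: hook x,y,z axes in tool frame (tilt 45)
def inhand(f):
    cm={k:f[k] for k in('mtx','D','R','t')};C=cloud(cm,f['d']);A=Ro.from_quat(f['rot']).as_matrix()
    return ((C-f['tcp'])@A)@HT.T, C
E
python3 - <<'E'
from h import *
f=np.load('w3.npz');H,C=inhand(f);g=cv2.cvtColor(f['p'],cv2.COLOR_RGB2GRAY)
for (u,v) in ((255,252),(255,265),(278,255),(278,270),(278,290),(278,310),(302,252),(302,265)): print(u,v,g[v,u],f['d'][v,u].round(4),(H[v,u]*1000).round(1))
print(g[240:262,254].tolist());print(g[240:262,303].tolist())
E
```

```text
255 252 162 0.1759 [-12.8 -14.1 -13.4]
255 265 119 0.1344 [  7.  -10.7  23.1]
278 255 117 0.1422 [ 0.3 -0.1 17.8]
278 270 156 0.1355 [ 8.7 -0.  20.9]
278 290 155 0.1262 [19.1 -0.  25.9]
278 310 156 0.1187 [28.1  0.  29.5]
302 252 169 0.1755 [-12.7  14.3 -13. ]
302 265 147 0.1352 [ 6.7 11.1 22.3]
[159, 158, 158, 156, 157, 157, 158, 158, 165, 164, 165, 164, 165, 164, 165, 165, 164, 167, 166, 52, 27, 31]
[186, 187, 186, 187, 186, 187, 187, 185, 167, 169, 169, 169, 169, 169, 169, 171, 172, 173, 169, 56, 26, 44]
```

Run:
```python
from h import *
f=np.load('w3.npz');cmw={k:f[k] for k in('mtx','D','R','t')};A=Ro.from_quat(f['rot']).as_matrix()
# edge ray -> plane hz=-.0132 in hook axes
q=cv2.undistortPoints(np.array([[[254,247.7]],[[303,247.7]],[[278,247.7]]]),cmw['mtx'],cmw['D']).reshape(-1,2)
o=-cmw['R'].T@cmw['t'];D=np.c_[q,np.ones(3)]@cmw['R']
oh=HT@(A.T@(o-f['tcp']));Dh=D@A@HT.T
print('edge',((oh+Dh*((-.0132-oh[2])/Dh[:,2])[:,None])*1000).round(1))
# studs in top
f=np.load('top0.npz');cm=r.camera_model('top');p=f['p'].astype(int);g=p.sum(-1)/3;sat=p.max(-1)-p.min(-1)
C=cloud(cm,f['d']); n=np.array([-.0389,.7633,.6448]);c=np.array([.49625,-.30737,.10590])
R=cm['R'];oo=-np.array(R).T@cm['t'];S=[]
for (u,v) in((366,275),(363,238),(361,201),(358,165)):
    w=g[v-6:v+7,u-6:u+7]; yy,xx=np.mgrid[v-6:v+7,u-6:u+7]; k=np.clip(w-np.median(w)-25,0,None); px=[(k*xx).sum()/k.sum(),(k*yy).sum()/k.sum()]
    qq=cv2.undistortPoints(np.array([[px]]),np.array(cm['mtx']),np.array(cm['D'])).reshape(2);d=np.r_[qq,1]@np.array(R)
    P=oo+d*(((c+n*.0095-oo)@n)/(d@n)); P-=n*.0095; S.append(P); print('stud',np.round(px,1),P.round(4))
S=np.array(S); print(np.linalg.norm(np.diff(S,axis=0),axis=1))
yb=S[3]-S[0];yb/=np.linalg.norm(yb);yb[2]=0;yb/=np.linalg.norm(yb);hz=np.array([-yb[1],yb[0],0]);a=np.radians(50)
z=hz*np.sin(a)+np.array([0,0,np.cos(a)]);x=np.cross(yb,z);Bd=np.c_[x,yb,z]
print('Bd',Bd.round(4).tolist(), 'az',np.degrees(np.arctan2(yb[1],yb[0])))
m=S.mean(0); print('centre z should be .096+.02*.766=.1113:',m); m[2]=.096+.02*np.sin(a)
# keep the ray consistency: shift along mean view ray to that height
d=m-oo
S=np.array([m+yb*k for k in(-.132,-.044,.044,.132)]);np.savez('board',S=S,Bd=Bd);print(S.round(4))
```

```text
edge [[-15.5 -14.8 -13.2]
 [-15.6  15.  -13.2]
 [-15.5  -0.2 -13.2]]
stud [365.8 275.2] [ 0.3725 -0.3192  0.1124]
stud [363.2 237.8] [ 0.46   -0.3148  0.1125]
stud [360.6 200.9] [ 0.5479 -0.3104  0.1126]
stud [357.9 164.7] [ 0.6356 -0.3059  0.1125]
[0.08765033 0.08801578 0.08782334]
Bd [[0.0324, 0.9987, -0.0386], [-0.642, 0.0504, 0.7651], [0.766, 0.0, 0.6428]] az 2.891737236909334
centre z should be .096+.02*.766=.1113: [ 0.50399616 -0.31256329  0.11251501]
[[ 0.3722 -0.3192  0.1113]
 [ 0.4601 -0.3148  0.1113]
 [ 0.5479 -0.3103  0.1113]
 [ 0.6358 -0.3059  0.1113]]
```

```bash
cat >> h.py <<'E'
if os.path.exists('board.npz'):
    _q=np.load('board.npz'); S,Bd=_q['S'],_q['Bd']
def place(i,dx,dz,h0,msg='',dy=0):
    A=Bd@HT; P=S[i]+Bd@np.array([dx,dy,dz]); go(P-A@(HT.T@np.array(h0)),A,msg); return P-A@(HT.T@np.array(h0))
E
python3 - <<'E'
from h import *
st();print(place(1,.0215,.07,[.0565,0,-.0172],'hover').round(4), (Bd@HT).round(3).tolist())
E
```

```text
t 16.9 tcp [ 0.4094 -0.0181  0.2125] bin [-0.3024  0.0354  0.2125] F [-0.3 -0.6 -1.2] M [-0.69  0.12  0.05] gap 0.0086 j [-0.71  0.31 -0.35  1.38  0.65  0.87]
hover shift [-0.0882  0.0801  0.1902] | 0.2244
  turn [-12.09 -49.78  -4.42]
[ 0.4555 -0.2256  0.1406] [[0.004, 0.999, 0.05], [-0.087, 0.05, -0.995], [-0.996, 0.0, 0.087]]
```

>>> servo_tool(
  series="-2.42 -9.96 -0.88 0 0 0 0;-2.42 -9.96 -0.88 0 0 0 0;-2.42 -9.96 -0.88 0 0 0 0;-2.42 -9.96 -0.88 0 0 0 0;-2.42 -9.96 -0.88 0 0 0 0;0 0 0 0 0.0071 0.0405 0;0 0 0 0.02 0.0071 0.0405 0;0 0 0 0.02 0.0071 0.0405 0;0 0 0 0.025 0.0071 0.0405 0;0 0 0 0.025 0.0071 0.0405 0",
)

```text
time_s: 18.15
tcp_pos: [0.4554, -0.227, 0.1399]
tool_rot: [0.466, 0.489, -0.508, 0.534]
wrist_force: [-0.1, 0.4, -1.1]
finger_gap: 0.0089
```

Run:
```python
from h import *
s=st(); place(1,.0215,.07,[.0565,0,-.0172],'hover')
cm,p,d=snap('wrist','w4'); np.savez('w4',p=p,d=d,**{k:np.array(v) for k,v in cm.items()},tcp=s['tcp_pos'],rot=s['tool_rot'])
print('proj heads',proj(cm,S+Bd[:,2]*.0095).round(1).tolist())
cm,p2,d2=snap('side','s4');print(proj(cm,S+Bd[:,2]*.0095).round(1).tolist())
o=np.hstack([p[:,:],cv2.resize(p2[120:240,190:350],(560,420))]);cv2.imwrite('pics/c4.png',cv2.resize(o,(800,300))[:,:,::-1])
```

```text
t 18.15 tcp [ 0.4554 -0.227   0.1399] bin [-0.5009 -0.0442  0.1399] F [-0.1  0.4 -1.1] M [ 0.15 -0.02  0.02] gap 0.0089 j [-0.54  0.26 -0.34  0.93 -0.07  0.98]
hover shift [-0.0008  0.0002 -0.0014] | 0.0016
  turn [-0.04 -0.04 -0.03]
proj heads [[156.9, 343.4], [278.3, 344.1], [399.7, 343.3], [517.0, 341.0]]
[[327.9, 181.1], [298.7, 179.9], [269.6, 178.7], [240.7, 177.6]]
```

View pics/c4.png

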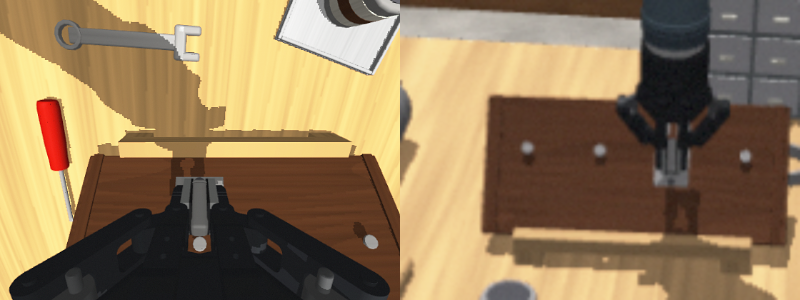

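Run:
```python
from h import *
f=np.load('w4.npz');cm={k:f[k] for k in('mtx','D','R','t')};g=cv2.cvtColor(f['p'],cv2.COLOR_RGB2GRAY)
C=cloud(cm,f['d'])
H,_=inhand(f)
for (u,v) in((279,341),(519,339)):
    w=g[v-14:v+15,u-14:u+15]; yy,xx=np.mgrid[v-14:v+15,u-14:u+15]; k=(w>140).astype(np.uint8)
    n,l,s,c=cv2.connectedComponentsWithStats(k); 
    for i in range(1,n):
        if s[i,4]>20: print((u,v),'blob',c[i]+[u-14,v-14],s[i])
    print('C',C[v,u].round(4),'board frame rel stud',((C[v,u]-S[1])@Bd*1000).round(1),((C[v,u]-S[3])@Bd*1000).round(1))
P=[(265,240),(265,230),(420,262),(420,240),(200,260)]
for u,v in P: print((u,v),((C[v,u]-S[1])@Bd*1000).round(1))
m=(C[...,1]<-.2)&(C[...,2]>.05)&(abs((C-S[1])@Bd[:,2])<.015)&(f['d']>0);Q=C[m];
for i in range(4):
    c=Q.mean(0);n=np.linalg.svd(Q-c,full_matrices=0)[2][2];n*=np.sign(n[2]);Q=Q[abs((Q-c)@n)<.003]
print('plane n',n.round(4),'off of S1 above plane mm',((S[1]-c)@n*1000).round(2),len(Q),'angle',np.degrees(np.arccos(n@Bd[:,2])),(Bd.T@n).round(4))
print(g[300:400:2,279].tolist())
for v in (250,251,253): print((H[v,255]*1000).round(1),(H[v,302]*1000).round(1))
```

```text
(279, 341) blob [279.24460432 341.48920863] [  6   5  18  20 278]
C [ 0.46   -0.3043  0.1176] board frame rel stud [-1.9  0.5 12. ] [  -1.9 -175.5   12. ]
(519, 339) blob [519.54580153 338.32824427] [  6   4  18  20 262]
C [ 0.6349 -0.2955  0.1186] board frame rel stud [ -1.1 175.6  12.6] [-1.1 -0.4 12.6]
(265, 240) [-83.7 -11.7   3.2]
(265, 230) [-93.5 -11.9   2.6]
(420, 262) [-63.3 119.6   3.6]
(420, 240) [-83.2 124.    3.8]
(200, 260) [-65.8 -66.4   2.2]
plane n [-0.039   0.7654  0.6424] off of S1 above plane mm -3.2 31927 angle 0.03224789201756992 [-5.e-04 -3.e-04  1.e+00]
[97, 97, 98, 96, 97, 98, 97, 103, 120, 126, 109, 105, 105, 104, 105, 70, 155, 159, 161, 160, 160, 158, 157, 161, 162, 169, 52, 51, 25, 23, 21, 22, 21, 26, 22, 22, 25, 27, 24, 23, 27, 26, 23, 24, 24, 25, 27, 23, 23, 25]
[-13.4 -13.9 -12.8] [-13.6  14.5 -13.2]
[-12.6 -13.8 -12.3] [-12.9  14.5 -13. ]
[-11.5 -13.8 -12.7] [-11.4  14.4 -12.4]
```

>>> servo_tool(
  series="0 0 0 0.0003 0 -0.0025 0;0 0 0 0.008 0 0.008 0;0 0 0 0.008 0 0.008 0;0 0 0 0.008 0 0.008 0;0 0 0 0.008 0 0.008 0;0 0 0 0.004 0 0.004 0;0 0 0 0.0028 0 0.0028 0;0 0 0 0 0 0 0;0 0 0 0 0 0 0;0 0 0 0 0 0 0",
)

```text
time_s: 19.5
tcp_pos: [0.4573, -0.2657, 0.105]
tool_rot: [0.466, 0.489, -0.508, 0.534]
wrist_force: [-0.8, -0.2, -1.0]
finger_gap: 0.0088
```

```bash
cat >> h.py <<'E'
def hk(i,h0):
    s=r.get_state();A=Ro.from_quat(s['tool_rot']).as_matrix();P=s['tcp_pos']+A@(HT.T@np.array(h0))
    print('t',round(s['time_s'],2),'hook in board rel stud mm',((P-S[i])@Bd*1000).round(1),'F board',(s['wrist_force']@Bd).round(1),'M',(s['torque']@Bd).round(2),'gap',round(s['finger_gap'],4),'tilt',np.degrees(Ro.from_matrix((Bd@HT).T@A).as_rotvec()).round(1))
E
python3 - <<'E'
from h import *
hk(1,[.0565,0,-.0172])
E
```

```text
t 19.5 hook in board rel stud mm [20.  -0.3 16.4] F board [-0.7 -0.8 -0.8] M [-0.03  0.11 -0.02] gap 0.0088 tilt [ 0.1 -0.   0. ]
```

>>> servo_tool(
  series="0 0 0 0.0014 0 0.0014 0;0 0 0 0.0014 0 0.0014 0;0 0 0 0.0014 0 0.0014 0;0 0 0 0.0014 0 0.0014 0;0 0 0 0.0014 0 0.0014 0;0 0 0 0 0 0 0;0 0 0 0 0 0 0;0 0 0 0 0 0 0;0 0 0 0 0 0 0;0 0 0 0 0 0 0",
)

```text
time_s: 20.75
tcp_pos: [0.4576, -0.2734, 0.0984]
tool_rot: [0.466, 0.489, -0.508, 0.534]
wrist_force: [0.2, 0.4, -1.5]
finger_gap: 0.0084
```

Run:
```python
from h import *
hk(1,[.0565,0,-.0172])
```

```text
t 20.75 hook in board rel stud mm [19.9 -0.4  6.3] F board [-1.4  0.2 -0.7] M [ 0.    0.13 -0.05] gap 0.0084 tilt [ 0.1 -0.  -0. ]
```

>>> servo_tool(
  series="0 0 0 0.0007 0 0.0007 0;0 0 0 0.0007 0 0.0007 0;0 0 0 0.0007 0 0.0007 0;0 0 0 0 0 0 0;0 0 0 0 0 0 0;0 0 0 0 0 0 0;0 0 0 0 0 0 0;0 0 0 0 0 0 0;0 0 0 0 0 0 0;0 0 0 0 0 0 0",
)

```text
time_s: 22.0
tcp_pos: [0.4577, -0.2757, 0.0964]
tool_rot: [0.466, 0.489, -0.508, 0.534]
wrist_force: [0.1, -0.5, -0.8]
finger_gap: 0.0088
```

Run:
```python
from h import *
hk(1,[.0565,0,-.0172])
```

```text
t 22.0 hook in board rel stud mm [19.9 -0.5  3.3] F board [-0.3  0.  -0.9] M [ 0.08  0.1  -0.01] gap 0.0088 tilt [ 0.1 -0.  -0. ]
```

>>> servo_tool(
  series="0 0 0 0.0007 0 0.0007 0;0 0 0 0.0007 0 0.0007 0;0 0 0 0 0 0 0;0 0 0 0 0 0 0;0 0 0 0 0 0 0;0 0 0 0 0 0 0;0 0 0 0 0 0 0;0 0 0 0 0 0 0;0 0 0 0 0 0 0;0 0 0 0 0 0 0",
)

```text
time_s: 23.25
tcp_pos: [0.4577, -0.2763, 0.096]
tool_rot: [0.466, 0.49, -0.508, 0.534]
wrist_force: [-2.5, 5.2, 7.8]
finger_gap: 0.0088
```

Run:
```python
from h import *
hk(1,[.0565,0,-.0172])
```

```text
t 23.25 hook in board rel stud mm [19.9 -0.4  2.4] F board [ 2.6 -2.3  9.1] M [-0.25  0.8   0.26] gap 0.0088 tilt [0.  0.1 0. ]
```

>>> servo_tool(
  series="0 0 0 -0.0006 0 -0.0006 0;0 0 0 0.0021 0 -0.0021 0;0 0 0 0.0021 0 -0.0021 0;0 0 0 0.0021 0 -0.0021 0;0 0 0 0.0021 0 -0.0021 0;0 0 0 0.0021 0 -0.0021 0;0 0 0 0.0021 0 -0.0021 0;0 0 0 0 0 0 0;0 0 0 0 0 0 0;0 0 0 0 0 0 0",
)

```text
time_s: 24.5
tcp_pos: [0.458, -0.2649, 0.0824]
tool_rot: [0.466, 0.489, -0.508, 0.535]
wrist_force: [2.3, 4.6, 5.4]
finger_gap: 0.0092
```

Run:
```python
from h import *
hk(1,[.0565,0,-.0172])
```

```text
t 24.5 hook in board rel stud mm [2.3 0.4 2.5] F board [1.2 2.5 6.9] M [ 0.4   0.85 -0.35] gap 0.0092 tilt [0.  0.  0.1]
```

>>> servo_tool(
  series="0 0 0 0.0011 0 -0.0011 0;0 0 0 0.0011 0 -0.0011 0;0 0 0 0.0007 0 -0.0007 0;0 0 0 0 0 0 0;0 0 0 0 0 0 0;0 0 0 0 0 0 0;0 0 0 0 0 0 0;0 0 0 0 0 0 0;0 0 0 0 0 0 0;0 0 0 0 0 0 0",
)

```text
time_s: 25.75
tcp_pos: [0.4577, -0.2627, 0.0798]
tool_rot: [0.466, 0.489, -0.508, 0.535]
wrist_force: [0.8, 5.1, 8.7]
finger_gap: 0.009
```

Run:
```python
from h import *
hk(1,[.0565,0,-.0172])
```

```text
t 25.75 hook in board rel stud mm [-1.1  0.2  2.5] F board [3.4 1.1 9.4] M [ 0.07  0.78 -0.05] gap 0.009 tilt [ 0.1 -0.   0.1]
```

>>> servo_tool(
  series="0 0 0 0.0007 0 -0.0007 0;0 0 0 0.0007 0 -0.0007 0;0 0 0 0.0007 0 -0.0007 0;0 0 0 0 0 0 0;0 0 0 0 0 0 0;0 0 0 0 0 0 0;0 0 0 0 0 0 0;0 0 0 0 0 0 0;0 0 0 0 0 0 0;0 0 0 0 0 0 0",
)

```text
time_s: 27.0
tcp_pos: [0.4577, -0.2615, 0.0784]
tool_rot: [0.466, 0.488, -0.509, 0.535]
wrist_force: [-1.3, 3.6, 14.2]
finger_gap: 0.0086
```

Run:
```python
from h import *
hk(1,[.0565,0,-.0172])
```

```text
t 27.0 hook in board rel stud mm [-2.9  0.2  2.6] F board [ 8.5 -1.1 11.9] M [-0.19  0.69  0.26] gap 0.0086 tilt [ 0.1 -0.1  0.1]
```

>>> servo_tool(
  series="0 0 0 0 0 0 45;0 0 0 0 0 0 45;0 0 0 0 0 0 45;0 0 0 0 0 0 45;0 0 0 -0.02 0 -0.005 45;0 0 0 -0.03 0 -0.01 45;0 0 0 -0.04 0 -0.02 45;0 0 0 -0.04 0 -0.04 45;0 0 0 0 0 -0.05 45;0 0 0 0 0 -0.05 45",
)

```text
time_s: 28.25
tcp_pos: [0.4482, -0.074, 0.1915]
tool_rot: [0.466, 0.488, -0.508, 0.535]
wrist_force: [0.4, 0.1, 0.1]
finger_gap: 0.0384
```

Run:
```python
from h import *
s=st(); cm,p,d=snap('side'); cm2,p2,d2=snap('top')
o=np.hstack([cv2.resize(p[120:240,190:350],(400,300)),cv2.resize(p2[130:310,300:440],(300,386))[:300]]);cv2.imwrite('pics/c5.png',o[:,:,::-1])
go(bo+BB@[-.150,-.034,.10],tool(45),'A for y-34'); go(bo+BB@[-.150,.1115,.10],tool(45),'A for y111')
```

```text
t 28.25 tcp [ 0.4482 -0.074   0.1915] bin [-0.3511 -0.0121  0.1915] F [0.4 0.1 0.1] M [ 0.06  0.05 -0.  ] gap 0.0384 j [-0.25  0.13 -0.35  1.06 -0.08  1.28]
A for y-34 shift [ 0.0738  0.0668 -0.1958] | 0.2196
  turn [12.13 49.71  4.53]
A for y111 shift [ 0.0713 -0.0752 -0.2273] | 0.2498
  turn [12.13 49.71  4.53]
```

View pics/c5.png

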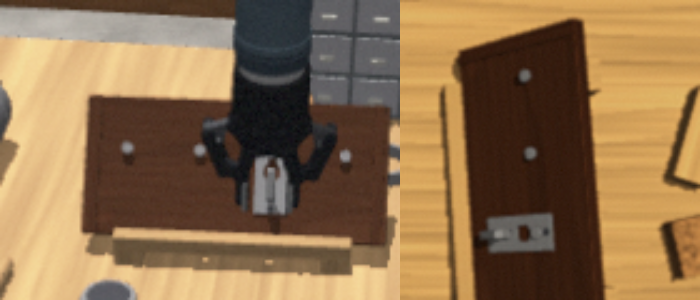

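>>> servo_tool(
  series="2.43 9.94 0.9 0 0 0 45;2.43 9.94 0.9 0 0 0 45;2.43 9.94 0.9 0 0 0 45;2.43 9.94 0.9 0 0 0 45;2.43 9.94 0.9 0 0 0 45;0 0 0 0.0414 0.0042 -0.0155 45;0 0 0 0.0414 0.0042 -0.0155 45;0 0 0 0.0414 0.0042 -0.0155 45;0 0 0 0.0414 0.0042 -0.0155 45;0 0 0 0.0414 0.0042 -0.0155 45",
)

```text
time_s: 29.6
tcp_pos: [0.5034, 0.1196, 0.0982]
tool_rot: [0.707, 0.594, -0.293, 0.248]
wrist_force: [0.4, -0.9, -0.2]
finger_gap: 0.0381
```

Run:
```python
from h import *
st(); go(bo+BB@[-.125,-.033,.012],tool(45),'pre')
```

```text
t 29.6 tcp [0.5034 0.1196 0.0982] bin [-0.1511 -0.035   0.0982] F [ 0.4 -0.9 -0.2] M [-0.58  0.12 -0.03] gap 0.0381 j [-0.34  0.42 -0.5   0.82  0.77  1.34]
pre shift [ 0.0795 -0.0024  0.0422] | 0.0901
  turn [-0.17  0.15 -0.38]
```

>>> servo_tool(
  series="0 0 0 0.0199 -0.0006 0.0106 45;0 0 0 0.0199 -0.0006 0.0106 45;0 0 0 0.0199 -0.0006 0.0106 45;0 0 0 0.0199 -0.0006 0.0106 45;0 0 0 0 0 0 45;0 0 0 0 0 0 45;0 0 0 0 0 0 45;0 0 0 0 0 0 45;0 0 0 0 0 0 45;0 0 0 0 0 0 45",
)

```text
time_s: 30.85
tcp_pos: [0.5049, 0.1456, 0.0129]
tool_rot: [0.706, 0.595, -0.293, 0.248]
wrist_force: [0.2, 1.1, -0.0]
finger_gap: 0.0386
```

>>> servo_tool(
  series="0 0 0 0.017 0 -0.0141 45;0 0 0 -0.0212 0 -0.0156 45;0 0 0 -0.0212 0 -0.0156 45;0 0 0 -0.0184 0 -0.0184 45;0 0 0 -0.0219 0 -0.0318 45;0 0 0 -0.0113 0 -0.0354 45;0 0 0 -0.0021 0 -0.0375 45;0 0 0 0.0071 0 -0.0283 45;0 0 0 0.0085 0 -0.017 45;0 0 0 0.0134 0 -0.0191 45",
)

```text
time_s: 32.1
tcp_pos: [0.5264, 0.2738, 0.2129]
tool_rot: [0.706, 0.595, -0.293, 0.248]
wrist_force: [0.3, -1.0, -0.7]
finger_gap: 0.0387
```

>>> servo_tool(
  series="0 0 0 0.0216 0 0.0159 45;0 0 0 0.0216 0 0.0159 45;0 0 0 0.0216 0 0.0159 45;0 0 0 0.0216 0 0.0159 45;0 0 0 0.0123 0 0.0117 45;0 0 0 0.0123 0 0.0117 45;0 0 0 0.0123 0 0.0117 45;0 0 0 0.0123 0 0.0117 45;0 0 0 0.0123 0 0.0117 45;0 0 0 0 0 0 45",
)

```text
time_s: 33.35
tcp_pos: [0.5279, 0.2908, 0.02]
tool_rot: [0.706, 0.596, -0.294, 0.247]
wrist_force: [-1.3, -0.2, -0.6]
finger_gap: 0.0388
```

Run:
```python
from h import *
st(); go(bo+BB@[.0225,-.033,.022],tool(45),'grasp')
cm,p,d=snap('wrist','w6'); cv2.imwrite('pics/w6.png',cv2.resize(p,(480,360))[:,:,::-1])
```

```text
t 33.35 tcp [0.5279 0.2908 0.02  ] bin [ 0.0218 -0.0312  0.02  ] F [-1.3 -0.2 -0.6] M [-0.62  0.12  0.06] gap 0.0388 j [ 0.02  0.51 -0.64  0.24  0.76  1.84]
grasp shift [-0.0009  0.0018 -0.0019] | 0.0027
  turn [-0.33  0.16 -0.15]
```

View pics/w6.png

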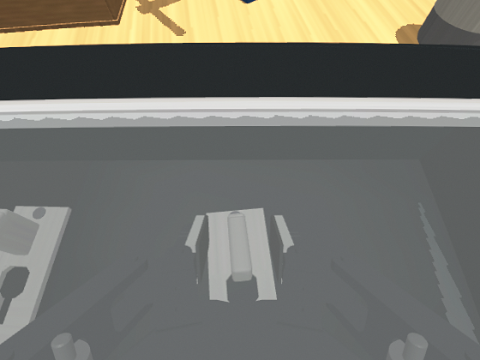

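>>> servo_tool(
  series="0 0 0 -0.0005 0.0008 -0.0015 0;0 0 0 0 0 0 0;0 0 0 0 0 0 0;0 0 0 0 0 0 0;0 0 0 0 0 0 0;0 0 0 0 0 0 0;0 0 0 0 0 0 0;0 0 0 0 0 0 0;0 0 0 0 0 0 0;0 0 0 0 0 0 0",
)

```text
time_s: 34.65
tcp_pos: [0.5313, 0.2917, 0.0241]
tool_rot: [0.707, 0.595, -0.292, 0.248]
wrist_force: [-0.2, -3.0, 6.4]
finger_gap: 0.0089
```

Run:
```python
from h import *
st()
```

```text
t 34.65 tcp [0.5313 0.2917 0.0241] bin [ 0.0233 -0.0344  0.0241] F [-0.2 -3.   6.4] M [0.04 0.25 0.17] gap 0.0089 j [ 0.02  0.5  -0.63  0.24  0.77  1.84]
```

>>> servo_tool(
  series="0 0 0 -0.0124 0 -0.0117 0;0 0 0 -0.0124 0 -0.0117 0;0 0 0 -0.0124 0 -0.0117 0;0 0 0 -0.0124 0 -0.0117 0;0 0 0 -0.0124 0 -0.0117 0;0 0 0 -0.0216 0 -0.0159 0;0 0 0 -0.0216 0 -0.0159 0;0 0 0 -0.0216 0 -0.0159 0;0 0 0 -0.0216 0 -0.0159 0;0 0 0 0 0 0 0",
)

```text
time_s: 35.9
tcp_pos: [0.5286, 0.2732, 0.2159]
tool_rot: [0.707, 0.594, -0.292, 0.249]
wrist_force: [0.3, -0.2, -1.2]
finger_gap: 0.0091
```

>>> servo_tool(
  series="0 0 0 -0.035 0 0.035 0;0 0 0 -0.038 0 0.038 0;0 0 0 -0.038 0 0.038 0;0 0 0 -0.038 0 0.038 0;0 0 0 -0.038 0 0.038 0;0 0 0 -0.03 0 0.03 0;0 0 0 0 0 0 0;0 0 0 0 0 0 0;0 0 0 0 0 0 0;0 0 0 0 0 0 0",
)

```text
time_s: 37.15
tcp_pos: [0.4751, -0.0278, 0.2148]
tool_rot: [0.706, 0.596, -0.292, 0.248]
wrist_force: [-1.1, 0.4, -0.3]
finger_gap: 0.0089
```

```bash
cat >> h.py <<'E'
def look(name):
    s=st(); cm,p,d=snap('wrist',name); np.savez(name,p=p,d=d,**{k:np.array(v) for k,v in cm.items()},tcp=s['tcp_pos'],rot=s['tool_rot'])
    f=np.load(name+'.npz');H,_=inhand(f); g=cv2.cvtColor(p,cv2.COLOR_RGB2GRAY)
    # plate strip: points with hz about plate height, near rear
    m=(abs(H[...,2]+.0132)<.006)&(abs(H[...,1])<.021)&(H[...,0]<0)&(H[...,0]>-.03)&(d>0)
    v,u=np.nonzero(m); print('n',m.sum(),'rows',v.min(),v.max(),'cols',u.min(),u.max())
    for lo,hi in((-.02,-.01),(-.004,.004),(.01,.02)):
        k=m&(H[...,1]>lo)&(H[...,1]<hi)
        if k.sum()>5: print('  y',lo,'hx min',(H[k][:,0].min()*1000).round(1),'hz med',(np.median(H[k][:,2])*1000).round(1),'n',k.sum())
    print('  y range',(H[m][:,1].min()*1000).round(1),(H[m][:,1].max()*1000).round(1))
E
python3 - <<'E'
from h import *
f=np.load('w3.npz');H,_=inhand(f);d=f['d']
m=(abs(H[...,2]+.0132)<.006)&(abs(H[...,1])<.021)&(H[...,0]<0)&(H[...,0]>-.03)&(d>0)
for lo,hi in((-.02,-.01),(-.004,.004),(.01,.02)):
    k=m&(H[...,1]>lo)&(H[...,1]<hi)
    if k.sum()>5: print('  y',lo,'hx min',(H[k][:,0].min()*1000).round(1),'hz',(np.median(H[k][:,2])*1000).round(1))
look('w7'); print(place(2,.02,.07,[.0565,0,-.0172],'hover2'))
E
```

```text
y -0.02 hx min -15.5 hz -12.7
  y -0.004 hx min -15.5 hz -12.6
  y 0.01 hx min -15.6 hz -12.6
t 37.15 tcp [ 0.4751 -0.0278  0.2148] bin [-0.3011 -0.0311  0.2148] F [-1.1  0.4 -0.3] M [-0.69  0.15  0.  ] gap 0.0089 j [-0.63  0.4  -0.19  1.39  0.68  0.95]
n 279 rows 250 259 cols 246 311
  y -0.02 hx min -14.9 hz med -14.8 n 99
  y -0.004 hx min -15.1 hz med -14.3 n 65
  y 0.01 hx min -14.9 hz med -14.9 n 98
  y range -19.7 20.1
hover2 shift [-0.0722  0.0993  0.1795] | 0.2175
  turn [-12.12 -49.68  -4.5 ]
[ 0.54338658 -0.22019764  0.13941135]
```

>>> servo_tool(
  series="-2.42 -9.94 -0.9 0 0 0 0;-2.42 -9.94 -0.9 0 0 0 0;-2.42 -9.94 -0.9 0 0 0 0;-2.42 -9.94 -0.9 0 0 0 0;-2.42 -9.94 -0.9 0 0 0 0;0 0 0 0 0.0117 0.0377 0;0 0 0 0.023 0.0117 0.0377 0;0 0 0 0.023 0.0117 0.0377 0;0 0 0 0.023 0.0117 0.0377 0;0 0 0 0.023 0.0117 0.0377 0",
)

```text
time_s: 38.45
tcp_pos: [0.5435, -0.2218, 0.1389]
tool_rot: [0.466, 0.49, -0.508, 0.534]
wrist_force: [0.3, 0.4, -0.9]
finger_gap: 0.0093
```

```bash
cat >> h.py <<'E'
def studs(name):
    s=r.get_state(); cm,p,d=snap('wrist',name); C=cloud(cm,d); g=cv2.cvtColor(p,cv2.COLOR_RGB2GRAY)
    for i,(u,v) in enumerate(proj(cm,S+Bd[:,2]*.0095)):
        u,v=int(round(u)),int(round(v))
        if not(20<u<540 and 20<v<400): continue
        w=g[v-16:v+17,u-16:u+17]; n,l,st_,c=cv2.connectedComponentsWithStats((w>140).astype(np.uint8))
        for k in range(1,n):
            if 120<st_[k,4]<450:
                a,b=c[k]+[u-16,v-16]; P=C[int(round(b)),int(round(a))]; print('stud',i,'proj',(u,v),'px',(a.round(1),b.round(1)),'board mm',((P-S[i])@Bd*1000).round(1))
E
python3 - <<'E'
from h import *
h=[.057,0,-.0191]; hk(2,h); place(2,.019,.07,h,'hover',.0003); studs('w8')
E
```

```text
t 38.45 hook in board rel stud mm [21.2  0.  66.5] F board [-0.9  0.3 -0.3] M [ 0.01  0.09 -0.03] gap 0.0093 tilt [0.1 0.1 0. ]
hover shift [-0.0009  0.0002 -0.004 ] | 0.0041
  turn [-0.05 -0.06 -0.  ]
stud 0 proj (38, 343) px (np.float64(37.8), np.float64(340.8)) board mm [-1.2  1.2 12.1]
stud 2 proj (278, 346) px (np.float64(278.8), np.float64(343.5)) board mm [-1.8  0.7 12.2]
```

>>> servo_tool(
  series="0 0 0 0.0016 0.0003 -0.0016 0;0 0 0 0.008 0 0.008 0;0 0 0 0.008 0 0.008 0;0 0 0 0.008 0 0.008 0;0 0 0 0.008 0 0.008 0;0 0 0 0.004 0 0.004 0;0 0 0 0.002 0 0.002 0;0 0 0 0.0015 0 0.0015 0;0 0 0 0.0012 0 0.0012 0;0 0 0 0 0 0 0",
)

```text
time_s: 39.75
tcp_pos: [0.5457, -0.2642, 0.1009]
tool_rot: [0.466, 0.489, -0.509, 0.534]
wrist_force: [0.7, 0.5, -1.4]
finger_gap: 0.009
```

Run:
```python
from h import *
h=[.057,0,-.0191]; hk(2,h)
```

```text
t 39.75 hook in board rel stud mm [19.4 -0.   9.6] F board [-1.4  0.7 -0.5] M [-0.04  0.14  0.02] gap 0.009 tilt [ 0.1 -0.  -0. ]
```

Free so far; go down to just above contact.

>>> servo_tool(
  series="0 0 0 0.0007 0 0.0007 0;0 0 0 0.0007 0 0.0007 0;0 0 0 0.0007 0 0.0007 0;0 0 0 0.0007 0 0.0007 0;0 0 0 0.0007 0 0.0007 0;0 0 0 0.0007 0 0.0007 0;0 0 0 0 0 0 0;0 0 0 0 0 0 0;0 0 0 0 0 0 0;0 0 0 0 0 0 0",
)

```text
time_s: 41.0
tcp_pos: [0.5459, -0.2688, 0.0971]
tool_rot: [0.466, 0.489, -0.509, 0.534]
wrist_force: [0.3, -0.6, -0.6]
finger_gap: 0.0089
```

Run:
```python
from h import *
h=[.057,0,-.0191]; hk(2,h)
```

```text
t 41.0 hook in board rel stud mm [19.3 -0.1  3.6] F board [-0.   0.3 -0.8] M [0.04 0.17 0.01] gap 0.0089 tilt [ 0.1 -0.  -0. ]
```

>>> servo_tool(
  series="0 0 0 0.0009 0 0.0009 0;0 0 0 0.0021 0 -0.0021 0;0 0 0 0.0021 0 -0.0021 0;0 0 0 0.0021 0 -0.0021 0;0 0 0 0.0021 0 -0.0021 0;0 0 0 0.0021 0 -0.0021 0;0 0 0 0.0021 0 -0.0021 0;0 0 0 0 0 0 0;0 0 0 0 0 0 0;0 0 0 0 0 0 0",
)

```text
time_s: 42.25
tcp_pos: [0.5456, -0.2578, 0.0825]
tool_rot: [0.466, 0.489, -0.508, 0.534]
wrist_force: [1.5, 4.3, 3.1]
finger_gap: 0.0085
```

Run:
```python
from h import *
h=[.057,0,-.0191]; hk(2,h)
```

```text
t 42.25 hook in board rel stud mm [1.  0.2 2.6] F board [-0.4  1.7  5.2] M [ 0.3   0.81 -0.26] gap 0.0085 tilt [0.1 0.1 0. ]
```

Now push to the end of the slot (expected near −2.5).

>>> servo_tool(
  series="0 0 0 0.0011 0 -0.0011 0;0 0 0 0.0011 0 -0.0011 0;0 0 0 0.0009 0 -0.0009 0;0 0 0 0.0004 0 -0.0004 0;0 0 0 0 0 0 0;0 0 0 0 0 0 0;0 0 0 0 0 0 0;0 0 0 0 0 0 0;0 0 0 0 0 0 0;0 0 0 0 0 0 0",
)

```text
time_s: 43.5
tcp_pos: [0.5457, -0.2555, 0.0797]
tool_rot: [0.466, 0.489, -0.509, 0.534]
wrist_force: [0.2, 3.8, 7.8]
finger_gap: 0.0089
```

Run:
```python
from h import *
h=[.057,0,-.0191]; hk(2,h)
```

```text
t 43.5 hook in board rel stud mm [-2.4  0.4  2.7] F board [3.5 0.4 7.9] M [ 0.02  0.63 -0.02] gap 0.0089 tilt [ 0.1 -0.1  0.1]
```

>>> servo_tool(
  series="0 0 0 0.0007 0 -0.0007 0;0 0 0 0 0 0 0;0 0 0 0 0 0 45;0 0 0 0 0 0 45;0 0 0 0 0 0 45;0 0 0 0 0 0 45;0 0 0 -0.02 0 -0.005 45;0 0 0 -0.03 0 -0.01 45;0 0 0 -0.04 0 -0.02 45;0 0 0 -0.04 0 -0.04 45",
)

```text
time_s: 44.75
tcp_pos: [0.541, -0.1689, 0.202]
tool_rot: [0.466, 0.488, -0.509, 0.533]
wrist_force: [0.3, -0.3, 0.3]
finger_gap: 0.0385
```

Run:
```python
from h import *
s=st(); cm,p,d=snap('top','t9'); C=cloud(cm,d)
for i in range(4):
    print(i,proj(cm,S[i]+Bd[:,2]*.004).round(0))
b=bo+BB@np.array([-.150,.111,.10]); A=tool(45); print('after turn shift',(A.T@(b-s['tcp_pos'])).round(4)); go(b,A)
t=C[(abs(C[...,0]-.615)<.07)&(abs(C[...,1]+.06)<.07)&(C[...,2]>.06)&(C[...,2]<.09)];print('tin',cv2.minEnclosingCircle(t[:,:2].astype(np.float32)*1000) if len(t) else None)
```

```text
t 44.75 tcp [ 0.541  -0.1689  0.202 ] bin [-0.4296 -0.1192  0.202 ] F [ 0.3 -0.3  0.3] M [ 0.06 -0.04  0.01] gap 0.0385 j [-0.37  0.34 -0.05  1.14 -0.08  1.15]
0 [[367. 275.]]
1 [[365. 238.]]
2 [[362. 201.]]
3 [[359. 165.]]
after turn shift [ 0.2698 -0.2302 -0.1255]
 shift [ 0.0785 -0.1675 -0.3254] | 0.3743
  turn [12.11 49.71  4.01]
tin None
```

>>> servo_tool(
  series="2.42 9.94 0.8 0 0 0 45;2.42 9.94 0.8 0 0 0 45;2.42 9.94 0.8 0 0 0 45;2.42 9.94 0.8 0 0 0 45;2.42 9.94 0.8 0 0 0 45;0 0 0 0.0385 -0.0329 -0.0179 45;0 0 0 0.0385 -0.0329 -0.0179 45;0 0 0 0.0385 -0.0329 -0.0179 45;0 0 0 0.0385 -0.0329 -0.0179 45;0 0 0 0.0385 -0.0329 -0.0179 45",
)

```text
time_s: 46.05
tcp_pos: [0.4106, 0.0563, 0.128]
tool_rot: [0.704, 0.597, -0.295, 0.246]
wrist_force: [1.3, 0.3, 0.0]
finger_gap: 0.0387
```

>>> servo_tool(
  series="0 0 0 0.0385 -0.0329 -0.0179 45;0 0 0 0.0385 -0.0329 -0.0179 45;0 0 0 0 0 0 45;0 0 0 0 0 0 45;0 0 0 0 0 0 45;0 0 0 0 0 0 45;0 0 0 0 0 0 45;0 0 0 0 0 0 45;0 0 0 0 0 0 45;0 0 0 0 0 0 45",
)

```text
time_s: 47.3
tcp_pos: [0.3595, 0.1448, 0.0997]
tool_rot: [0.704, 0.597, -0.295, 0.246]
wrist_force: [0.1, -0.2, -0.4]
finger_gap: 0.0385
```

Run:
```python
from h import *
st(); go(bo+BB@[-.125,.111,.012],tool(45),'pre')
```

```text
t 47.3 tcp [0.3595 0.1448 0.0997] bin [-0.1497  0.1111  0.0997] F [ 0.1 -0.2 -0.4] M [-0.6   0.06 -0.01] gap 0.0385 j [-0.41  0.2  -0.83  0.77  0.75  1.24]
pre shift [0.0796 0.0006 0.0444] | 0.0911
  turn [-0.38  0.15  0.14]
```

```bash
cat > kin.py <<'E'
from h import *
from scipy.optimize import least_squares
D=[([.1376,-.5576,.2304],[-.702,-.086,.702,-.085],.3781,.0797),
([.5397,.0631,.2307],[-.539,-.458,.539,-.457],.31,-.01),([.5737,.1074,.0309],[.54,.456,-.54,.456],.53,-.23),
([.6142,-.0592,.0409],[-.539,-.457,.541,-.456],.58,-.11),([.6156,-.0594,.1965],[.706,.596,-.292,.248],.67,.21),
([.4396,.1562,.0124],[.706,.596,-.292,.248],.46,-.76),([.4609,.2839,.2139],[.706,.596,-.292,.247],.11,-.57),
([.4626,.301,.0209],[.705,.596,-.294,.246],.42,-.81),([.4092,-.0176,.2125],[.705,.597,-.292,.247],.31,-.35),
([.4554,-.227,.1399],[.466,.489,-.508,.534],.26,-.34),([.4482,-.074,.1915],[.466,.488,-.508,.535],.13,-.35),
([.5034,.1196,.0982],[.707,.594,-.293,.248],.42,-.5),([.5279,.2908,.02],[.706,.596,-.294,.247],.51,-.64),
([.4751,-.0278,.2148],[.706,.596,-.292,.248],.40,-.19),([.541,-.1689,.202],[.466,.488,-.509,.533],.34,-.05),([.3595,.1448,.0997],[.704,.597,-.295,.246],.20,-.83)]
P=np.array([d[0] for d in D]);X=np.array([Ro.from_quat(d[1]).as_matrix()[:,0] for d in D]);j3=np.array([d[3] for d in D])
def D2(q,P,X):
    Lt,zs,d,x0=q[:4]; W=P-Lt*X; rh=np.sqrt(np.maximum(W[:,0]**2+W[:,1]**2-d*d,0))-x0; return rh**2+(W[:,2]-zs)**2
f=lambda q:(q[4]+q[5]*np.sin(j3+q[6])-D2(q,P,X))/.6
s=least_squares(f,[.2,.25,.06,0,.4,.3,0]); q=s.x
if __name__=='__main__':
    print(q.round(3),'rms',np.sqrt((s.fun**2).mean()))
    def pj3(b,t):
        v=(D2(q,(bo+BB@np.array(b))[None],tool(t)[:,0][None])[0]-q[4])/q[5]; return round(float(np.arcsin(np.clip(v,-1,1))-q[6]),2)
    for b in ([-.125,.111,.012],[-.103,.111,.01],[-.111,.111,.08],[-.037,.111,.202],[.004,.111,.212],[.026,.111,.022],[-.3,.111,.21],[.021,.034,.021],[-.125,.05,.012],[-.125,.034,.012]): print(b,[pj3(b,t) for t in(35,40,45,50)])
E
python3 kin.py
```

```text
[ 0.575  0.546  0.381  0.217  0.372  0.357 -0.873] rms 0.006840621002872188
[-0.125, 0.111, 0.012] [-0.25, -0.22, -0.17, -0.32]
[-0.103, 0.111, 0.01] [-0.24, -0.21, -0.17, -0.2]
[-0.111, 0.111, 0.08] [-0.27, -0.27, -0.25, -0.4]
[-0.037, 0.111, 0.202] [-0.17, -0.21, -0.24, -0.27]
[0.004, 0.111, 0.212] [-0.16, -0.2, -0.24, -0.26]
[0.026, 0.111, 0.022] [-0.25, -0.23, -0.19, -0.13]
[-0.3, 0.111, 0.21] [-0.56, -0.7, -0.7, -0.61]
[0.021, 0.034, 0.021] [-0.7, -0.7, -0.56, -0.44]
[-0.125, 0.05, 0.012] [-0.7, -0.7, -0.61, -0.44]
[-0.125, 0.034, 0.012] [-0.7, -0.7, -0.61, -0.42]
```

```bash
sed -i 's/^s=least_squares.*/s=least_squares(f,[.2,.2,.06,0,.35,.3,0],bounds=([.1,.05,0,-.1,.1,.05,-.5],[.4,.5,.15,.1,.9,.9,.5])); q=s.x/' kin.py; python3 kin.py
```

```text
[0.4   0.289 0.15  0.1   0.251 0.29  0.135] rms 0.02440277359585408
[-0.125, 0.111, 0.012] [-0.94, -0.95, -0.95, -0.93]
[-0.103, 0.111, 0.01] [-0.94, -0.95, -0.95, -0.94]
[-0.111, 0.111, 0.08] [-0.89, -0.91, -0.92, -0.93]
[-0.037, 0.111, 0.202] [-0.68, -0.73, -0.78, -0.82]
[0.004, 0.111, 0.212] [-0.63, -0.69, -0.75, -0.8]
[0.026, 0.111, 0.022] [-0.87, -0.9, -0.93, -0.94]
[-0.3, 0.111, 0.21] [-0.59, -0.6, -0.61, -0.62]
[0.021, 0.034, 0.021] [-0.69, -0.72, -0.75, -0.76]
[-0.125, 0.05, 0.012] [-0.8, -0.81, -0.8, -0.79]
[-0.125, 0.034, 0.012] [-0.76, -0.76, -0.76, -0.75]
```

>>> servo_tool(
  series="0 0 0 0.0199 0 0.0111 45;0 0 0 0.0199 0 0.0111 45;0 0 0 0.0199 0 0.0111 45;0 0 0 0.0199 0 0.0111 45;0 0 0 0 0 0 45;0 0 0 0 0 0 45;0 0 0 0 0 0 45;0 0 0 0 0 0 45;0 0 0 0 0 0 45;0 0 0 0 0 0 45",
)

```text
time_s: 48.55
tcp_pos: [0.3632, 0.1692, 0.0121]
tool_rot: [0.704, 0.597, -0.295, 0.246]
wrist_force: [-0.6, -0.5, 0.8]
finger_gap: 0.0388
```

Run:
```python
from h import *
st(); go(bo+BB@[-.125,.111,.012],tool(45),'pre')
```

```text
t 48.55 tcp [0.3632 0.1692 0.0121] bin [-0.1251  0.1115  0.0121] F [-0.6 -0.5  0.8] M [-0.62  0.08 -0.04] gap 0.0388 j [-0.33  0.38 -0.94  0.42  0.77  1.34]
pre shift [0.0001 0.0005 0.    ] | 0.0005
  turn [-0.37  0.15  0.13]
```

>>> servo_tool(
  series="0 0 0 0.017 0 -0.0141 45;0 0 0 -0.0212 0 -0.0156 45;0 0 0 -0.0212 0 -0.0156 45;0 0 0 -0.0184 0 -0.0184 45;0 0 0 -0.0219 0 -0.0318 45;0 0 0 -0.0113 0 -0.0354 45;0 0 0 -0.0021 0 -0.0375 45;0 0 0 0.0071 0 -0.0283 45;0 0 0 0.0085 0 -0.017 45;0 0 0 0.0134 0 -0.0191 45",
)

```text
time_s: 49.8
tcp_pos: [0.3858, 0.2975, 0.212]
tool_rot: [0.704, 0.597, -0.295, 0.246]
wrist_force: [-0.3, -0.9, 0.7]
finger_gap: 0.0385
```

>>> servo_tool(
  series="0 0 0 0.0216 0 0.0159 45;0 0 0 0.0216 0 0.0159 45;0 0 0 0.0216 0 0.0159 45;0 0 0 0.0216 0 0.0159 45;0 0 0 0.0127 0 0.0113 45;0 0 0 0.0127 0 0.0113 45;0 0 0 0.0127 0 0.0113 45;0 0 0 0 0 0 45;0 0 0 0 0 0 45;0 0 0 0 0 0 45",
)

```text
time_s: 51.05
tcp_pos: [0.3884, 0.3156, 0.0553]
tool_rot: [0.704, 0.597, -0.295, 0.246]
wrist_force: [0.5, -0.9, 0.5]
finger_gap: 0.0384
```

Run:
```python
from h import *
st(); go(bo+BB@[.0258,.112,.022],tool(45),'grasp')
```

```text
t 51.05 tcp [0.3884 0.3156 0.0553] bin [0.0235 0.1105 0.0553] F [ 0.5 -0.9  0.5] M [-0.59  0.11 -0.  ] gap 0.0384 j [ 0.1   0.25 -0.96  0.11  0.75  1.94]
grasp shift [ 0.0253 -0.0014  0.0219] | 0.0335
  turn [-0.34  0.13  0.1 ]
```

>>> servo_tool(
  series="0 0 0 0.008 -0.0007 0.007 45;0 0 0 0.008 -0.0007 0.007 45;0 0 0 0 0 0 45;0 0 0 0 0 0 45;0 0 0 0 0 0 45;0 0 0 0 0 0 45;0 0 0 0 0 0 45;0 0 0 0 0 0 45;0 0 0 0 0 0 45;0 0 0 0 0 0 45",
)

```text
time_s: 52.3
tcp_pos: [0.3869, 0.3171, 0.0335]
tool_rot: [0.704, 0.597, -0.295, 0.246]
wrist_force: [0.2, -0.6, -0.2]
finger_gap: 0.0384
```

Run:
```python
from h import *
print(st()['joints'][2]); go(bo+BB@[.0258,.112,.022],tool(45),'grasp')
```

```text
t 52.3 tcp [0.3869 0.3171 0.0335] bin [0.0247 0.1123 0.0335] F [ 0.2 -0.6 -0.2] M [-0.59  0.09 -0.03] gap 0.0384 j [ 0.11  0.3  -0.98  0.03  0.75  1.95]
-0.9848225032467446
grasp shift [0.0089 0.0003 0.0074] | 0.0116
  turn [-0.37  0.15  0.13]
```

>>> servo_tool(
  series="0 0 0 0.004 0 0.003 45;0 0 0 0.0035 0 0.0025 45;0 0 0 0 0 0 45;0 0 0 0 0 0 0;0 0 0 0 0 0 0;0 0 0 0 0 0 0;0 0 0 0 0 0 0;0 0 0 0 0 0 0;0 0 0 0 0 0 0;0 0 0 0 0 0 0",
)

```text
time_s: 53.55
tcp_pos: [0.3869, 0.3186, 0.0244]
tool_rot: [0.704, 0.597, -0.295, 0.246]
wrist_force: [-1.4, -0.5, 0.5]
finger_gap: 0.0087
```

Run:
```python
from h import *
print(st()['joints'][2])
```

```text
t 53.55 tcp [0.3869 0.3186 0.0244] bin [0.0262 0.1125 0.0244] F [-1.4 -0.5  0.5] M [-0.35  0.21  0.12] gap 0.0087 j [ 0.11  0.33 -0.99 -0.01  0.75  1.95]
-0.9931956095632085
```

>>> servo_tool(
  series="0 0 0 -0.0127 0 -0.0113 0;0 0 0 -0.0127 0 -0.0113 0;0 0 0 -0.0127 0 -0.0113 0;0 0 0 -0.0127 0 -0.0113 0;0 0 0 -0.0127 0 -0.0113 0;0 0 0 -0.0216 0 -0.0159 0;0 0 0 -0.0216 0 -0.0159 0;0 0 0 -0.0216 0 -0.0159 0;0 0 0 -0.0216 0 -0.0159 0;0 0 0 0 0 0 0",
)

```text
time_s: 54.8
tcp_pos: [0.3863, 0.2978, 0.2168]
tool_rot: [0.705, 0.596, -0.294, 0.247]
wrist_force: [-0.0, -0.9, -0.4]
finger_gap: 0.0092
```

Run:
```python
from h import *
look('w10')
```

```text
t 54.8 tcp [0.3863 0.2978 0.2168] bin [0.0056 0.1096 0.2168] F [-0.  -0.9 -0.4] M [-0.76  0.12  0.01] gap 0.0092 j [ 0.05 -0.04 -0.72  0.68  0.76  1.88]
n 443 rows 247 259 cols 244 313
  y -0.02 hx min -15.9 hz med -14.9 n 141
  y -0.004 hx min -15.8 hz med -14.4 n 84
  y 0.01 hx min -15.8 hz med -14.8 n 145
  y range -20.6 20.8
```

>>> servo_tool(
  series="0 0 0 -0.035 0 0.035 0;0 0 0 -0.038 0 0.038 0;0 0 0 -0.038 0.01 0.038 0;0 0 0 -0.038 0.01 0.038 0;0 0 0 -0.038 0.01 0.038 0;0 0 0 -0.03 0.01 0.03 0;0 0 0 0 0 0 0;0 0 0 0 0 0 0;0 0 0 0 0 0 0;0 0 0 0 0 0 0",
)

```text
time_s: 56.1
tcp_pos: [0.3727, -0.0101, 0.2158]
tool_rot: [0.704, 0.598, -0.295, 0.246]
wrist_force: [-0.3, -0.3, -1.9]
finger_gap: 0.0088
```

Run:
```python
from h import *
look('w11'); h=[.0562,0,-.0193]; s=r.get_state()
t=place(0,.019,.07,h,'hover0',.0003); A=Bd@HT; print('after turn shift',(A.T@(t-s['tcp_pos'])).round(4),t)
```

```text
t 56.1 tcp [ 0.3727 -0.0101  0.2158] bin [-0.3004  0.0728  0.2158] F [-0.3 -0.3 -1.9] M [-0.7   0.11  0.03] gap 0.0088 j [-0.75  0.25 -0.43  1.39  0.63  0.83]
n 330 rows 249 259 cols 246 311
  y -0.02 hx min -15.8 hz med -15.0 n 116
  y -0.004 hx min -15.6 hz med -14.6 n 65
  y 0.01 hx min -15.7 hz med -14.7 n 115
  y range -19.7 20.2
hover0 shift [-0.0979  0.0312  0.2053] | 0.2296
  turn [-12.12 -49.68  -4.  ]
after turn shift [ 0.0942 -0.016   0.2088] [ 0.36780645 -0.2270055   0.14022497]
```

>>> servo_tool(
  series="-2.42 -9.94 -0.8 0 0 0 0;-2.42 -9.94 -0.8 0 0 0 0;-2.42 -9.94 -0.8 0 0 0 0;-2.42 -9.94 -0.8 0 0 0 0;-2.42 -9.94 -0.8 0 0 0 0;0 0 0 0 -0.0032 0.0418 0;0 0 0 0.0235 -0.0032 0.0418 0;0 0 0 0.0235 -0.0032 0.0418 0;0 0 0 0.0235 -0.0032 0.0418 0;0 0 0 0.0235 -0.0032 0.0418 0",
)

```text
time_s: 57.4
tcp_pos: [0.3675, -0.2286, 0.1399]
tool_rot: [0.466, 0.489, -0.508, 0.534]
wrist_force: [1.1, 0.4, -1.2]
finger_gap: 0.0088
```

Run:
```python
from h import *
h=[.0562,0,-.0193]; hk(0,h); place(0,.019,.07,h,'hover',.0003); studs('w12')
```

```text
t 57.4 hook in board rel stud mm [19.7 -0.2 68.5] F board [-1.2  1.1 -0.5] M [ 0.06  0.1  -0.04] gap 0.0088 tilt [0.1 0.  0. ]
hover shift [-0.0005  0.0004 -0.0015] | 0.0016
  turn [-0.05 -0.04 -0.03]
stud 0 proj (278, 347) px (np.float64(279.1), np.float64(344.6)) board mm [-1.3  0.5 12.1]
```

>>> servo_tool(
  series="0 0 0 0.0005 0.0005 -0.0005 0;0 0 0 0.008 0 0.008 0;0 0 0 0.008 0 0.008 0;0 0 0 0.008 0 0.008 0;0 0 0 0.008 0 0.008 0;0 0 0 0.005 0 0.005 0;0 0 0 0.0023 0 0.0023 0;0 0 0 0.0014 0 0.0014 0;0 0 0 0.001 0 0.001 0;0 0 0 0 0 0 0",
)

```text
time_s: 58.7
tcp_pos: [0.3704, -0.2728, 0.102]
tool_rot: [0.466, 0.489, -0.509, 0.534]
wrist_force: [0.1, 0.3, -1.3]
finger_gap: 0.0091
```

Run:
```python
from h import *
hk(0,[.0562,0,-.0193])
```

```text
t 58.7 hook in board rel stud mm [19.2  0.5 10.3] F board [-1.2  0.1 -0.7] M [ 0.04  0.1  -0.01] gap 0.0091 tilt [ 0.1 -0.  -0. ]
```

>>> servo_tool(
  series="0 0 0 0.0007 0 0.0007 0;0 0 0 0.0007 0 0.0007 0;0 0 0 0.0007 0 0.0007 0;0 0 0 0.0007 0 0.0007 0;0 0 0 0.0007 0 0.0007 0;0 0 0 0.0007 0 0.0007 0;0 0 0 0.0006 0 0.0006 0;0 0 0 0 0 0 0;0 0 0 0 0 0 0;0 0 0 0 0 0 0",
)

```text
time_s: 59.95
tcp_pos: [0.3706, -0.278, 0.0976]
tool_rot: [0.466, 0.489, -0.509, 0.534]
wrist_force: [-0.1, -0.8, -1.3]
finger_gap: 0.0091
```

Run:
```python
from h import *
hk(0,[.0562,0,-.0193])
```

```text
t 59.95 hook in board rel stud mm [19.2  0.4  3.5] F board [-0.5 -0.1 -1.5] M [ 0.    0.14 -0.  ] gap 0.0091 tilt [ 0.1 -0.  -0. ]
```

Same state as before with the previous hook; press lightly and slide.

>>> servo_tool(
  series="0 0 0 0.0009 0 0.0009 0;0 0 0 0.0021 0 -0.0021 0;0 0 0 0.0021 0 -0.0021 0;0 0 0 0.0021 0 -0.0021 0;0 0 0 0.0021 0 -0.0021 0;0 0 0 0.0021 0 -0.0021 0;0 0 0 0.0021 0 -0.0021 0;0 0 0 0 0 0 0;0 0 0 0 0 0 0;0 0 0 0 0 0 0",
)

```text
time_s: 61.2
tcp_pos: [0.371, -0.2674, 0.0839]
tool_rot: [0.466, 0.489, -0.508, 0.534]
wrist_force: [0.6, 5.1, 6.8]
finger_gap: 0.0089
```

Run:
```python
from h import *
hk(0,[.0562,0,-.0193])
```

```text
t 61.2 hook in board rel stud mm [1.8 1.3 2.8] F board [2.  0.9 8.2] M [ 0.01  0.57 -0.06] gap 0.0089 tilt [0.1 0.  0.1]
```

>>> servo_tool(
  series="0 0 0 0.0011 0 -0.0011 0;0 0 0 0.0011 0 -0.0011 0;0 0 0 0.0011 0 -0.0011 0;0 0 0 0.0007 0 -0.0007 0;0 0 0 0 0 0 0;0 0 0 0 0 0 0;0 0 0 0 0 0 0;0 0 0 0 0 0 0;0 0 0 0 0 0 0;0 0 0 0 0 0 0",
)

```text
time_s: 62.45
tcp_pos: [0.3709, -0.2641, 0.0799]
tool_rot: [0.466, 0.489, -0.508, 0.535]
wrist_force: [0.8, 4.1, 9.3]
finger_gap: 0.009
```

Run:
```python
from h import *
hk(0,[.0562,0,-.0193])
```

```text
t 62.45 hook in board rel stud mm [-3.3  1.4  2.8] F board [4.5 1.  9.1] M [-0.08  0.5   0.03] gap 0.009 tilt [ 0.1 -0.   0.1]
```

>>> servo_tool(
  series="0 0 0 0.0005 0 -0.0005 0;0 0 0 0 0 0 0;0 0 0 0 0 0 45;0 0 0 0 0 0 45;0 0 0 0 0 0 45;0 0 0 0 0 0 45;0 0 0 -0.02 0 -0.005 45;0 0 0 -0.03 0 -0.01 45;0 0 0 -0.04 0 -0.02 45;0 0 0 -0.04 0 -0.05 45",
)

```text
time_s: 63.7
tcp_pos: [0.3659, -0.1693, 0.2009]
tool_rot: [0.467, 0.488, -0.509, 0.534]
wrist_force: [0.7, -0.4, 0.2]
finger_gap: 0.0385
```

>>> servo_tool(
  series="0 0 0 -0.02 0 -0.05 45;0 0 0 -0.02 0 -0.05 45;0 0 0 0 0 -0.05 45;0 0 0 0 0 -0.05 45;0 0 0 0 0 -0.05 45;0 0 0 0 0 0 45;0 0 0 0 0 0 45;0 0 0 0 0 0 45;0 0 0 0 0 0 45;0 0 0 0 0 0 45",
)

```text
time_s: 64.95
tcp_pos: [0.3532, 0.0827, 0.2176]
tool_rot: [0.466, 0.489, -0.509, 0.533]
wrist_force: [-0.7, 0.2, -0.1]
finger_gap: 0.0387
```

Run:
```python
from h import *
s=st(); cm,p,d=snap('top','t13'); C=cloud(cm,d); cm2,p2,d2=snap('side','s13')
o=np.hstack([cv2.resize(p2[120:240,190:350],(400,300)),cv2.resize(p[100:310,60:440],(400,300))]);cv2.imwrite('pics/c13.png',o[:,:,::-1])
t=C[(abs(C[...,0]-.615)<.07)&(abs(C[...,1]+.06)<.07)&(C[...,2]>.06)&(C[...,2]<.09)];print('tin',cv2.minEnclosingCircle(t[:,:2].astype(np.float32)*1000) if len(t) else None,'ztop',np.median(t[:,2]),t[:,2].std())
# plates on board: points 2..7 mm above fitted face
K=(C-S[0])@Bd
for i in range(3):
    c=K-[0,.088*i,0]; m=(abs(c[...,1])<.03)&(c[...,2]>.003)&(c[...,2]<.012)&(c[...,0]>-.08)&(c[...,0]<.03)&(p.max(-1).astype(int)-p.min(-1)<25)&(p.max(-1)>70)
    q=c[m]*1000; print(i,'n',len(q),'x',np.percentile(q[:,0],[1,99]).round(1),'y',np.percentile(q[:,1],[1,99]).round(1),'z med',np.median(q[:,2]).round(1),cv2.minAreaRect(q[:,:2].astype(np.float32)))
```

```text
t 64.95 tcp [0.3532 0.0827 0.2176] bin [-0.212   0.1072  0.2176] F [-0.7  0.2 -0.1] M [ 0.01 -0.01 -0.04] gap 0.0387 j [ 0.13 -0.03 -0.46  1.15 -0.09  1.65]
tin ((581.6671752929688, -79.57512664794922), 31.047664642333984) ztop 0.07564743664844521 0.0029780121942729115
0 n 347 x [-72.1  16.8] y [-18.3  19.2] z med 5.0 ((-27.91893768310547, 0.5546207427978516), (91.06798553466797, 39.57194900512695), 1.6522020101547241)
1 n 382 x [-71.3  16.6] y [-19.8  19.6] z med 5.3 ((-28.64228057861328, 0.01732635498046875), (39.878501892089844, 91.80722045898438), 89.65233612060547)
2 n 336 x [-71.9  17.7] y [-19.4  20.1] z med 5.0 ((-27.162643432617188, 0.24164962768554688), (93.50934600830078, 40.35636520385742), 0.9045742154121399)
```

View pics/c13.png

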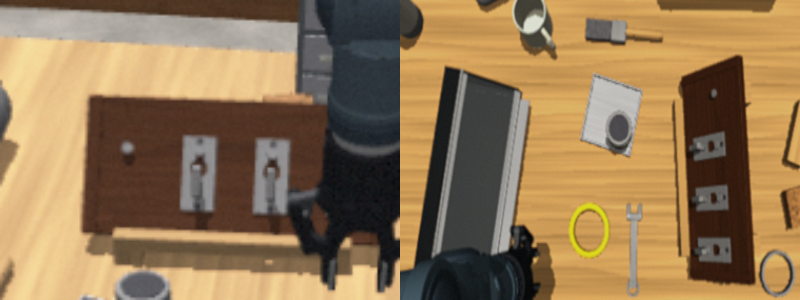

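Run:
```python
from h import *
s=r.get_state();yb=Bd[:,1];x=np.array([0,0,-1.]);A=np.c_[x,yb,np.cross(x,yb)]
go([.582,-.080,.036],A); print('after turn',(A.T@(np.array([.582,-.0797,.036])-s['tcp_pos'])).round(4)); print('to tray',(A.T@(np.array([.6165,-.060,.0])-np.array([.582,-.0797,.0]))).round(4))
```

```text
shift [0.196  0.2209 0.1572] | 0.3345
  turn [-0.18  5.    0.01]
after turn [0.1815 0.2204 0.174 ]
to tray [ 0.      0.0354 -0.0179]
```

>>> servo_tool(
  series="0 5 0 0 0 0 100;0 0 0 0 0.0367 0.029 100;0 0 0 0 0.0367 0.029 100;0 0 0 0 0.0367 0.029 100;0 0 0 0 0.0367 0.029 100;0 0 0 0 0.0367 0.029 100;0 0 0 0 0.0367 0.029 100;0 0 0 0.04 0 0 100;0 0 0 0.03 0 0 100;0 0 0 0 0 0 100",
)

```text
time_s: 66.3
tcp_pos: [0.5791, -0.0794, 0.1447]
tool_rot: [0.487, 0.514, -0.489, 0.51]
wrist_force: [0.1, 0.2, -0.2]
finger_gap: 0.0852
```

Run:
```python
from h import *
s=st();yb=Bd[:,1];x=np.array([0,0,-1.]);A=np.c_[x,yb,np.cross(x,yb)];go([.582,-.0797,.036],A)
cm,p,d=snap('wrist','w14'); cv2.imwrite('pics/w14.png',cv2.resize(p,(480,360))[:,:,::-1])
```

```text
t 66.3 tcp [ 0.5791 -0.0794  0.1447] bin [-0.3351 -0.1421  0.1447] F [ 0.1  0.2 -0.2] M [-0.03  0.02  0.04] gap 0.0852 j [-0.24  0.44 -0.05  1.09 -0.    1.28]
 shift [0.1087 0.0036 0.0006] | 0.1087
  turn [-0.14 -0.1   0.36]
```

View pics/w14.png

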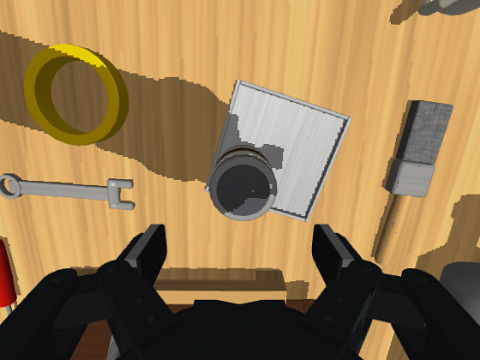

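>>> servo_tool(
  series="0 0 0 0.04 0.0036 0.0006 100;0 0 0 0.04 0 0 100;0 0 0 0.0285 0 0 100;0 0 0 0 0 0 0;0 0 0 0 0 0 0;0 0 0 0 0 0 0;0 0 0 0 0 0 0;0 0 0 -0.005 0 0 0;0 0 0 -0.01 0 0 0;0 0 0 0 0 0 0",
  grip_force=50,
)

```text
time_s: 67.6
tcp_pos: [0.5858, -0.0803, 0.0551]
tool_rot: [0.488, 0.511, -0.487, 0.513]
wrist_force: [-0.2, -0.5, -2.8]
finger_gap: 0.0604
```

Run:
```python
from h import *
st()
```

```text
t 67.6 tcp [ 0.5858 -0.0803  0.0551] bin [-0.3349 -0.1489  0.0551] F [-0.2 -0.5 -2.8] M [-0.01 -0.02  0.02] gap 0.0604 j [-0.24  0.52 -0.18  0.88 -0.    1.28]
```

>>> servo_tool(
  series="0 0 0 0 0.011 -0.006 0;0 0 0 0 0.011 -0.006 0;0 0 0 0 0.011 -0.006 0;0 0 0 0.006 0 0 0;0 0 0 0.006 0 0 0;0 0 0 0.001 0 0 0;0 0 0 0.001 0 0 0;0 0 0 0 0 0 0;0 0 0 0 0 0 0;0 0 0 0 0 0 0",
)

```text
time_s: 68.85
tcp_pos: [0.6168, -0.0605, 0.0406]
tool_rot: [0.488, 0.512, -0.488, 0.512]
wrist_force: [-3.1, 0.5, 4.8]
finger_gap: 0.0603
```

Run:
```python
from h import *
st()
```

```text
t 68.85 tcp [ 0.6168 -0.0605  0.0406] bin [-0.3103 -0.1762  0.0406] F [-3.1  0.5  4.8] M [ 0.28  0.65 -0.03] gap 0.0603 j [-0.2   0.58 -0.1   0.89 -0.    1.32]
```

>>> servo_tool(
  series="0 0 0 0 0 0 100;0 0 0 0 0 0 100;0 0 0 0 0 0 100;0 0 0 0 0 0 100;0 0 0 0 0 0 100;0 0 0 -0.04 0 0 100;0 0 0 -0.06 0 0 100;0 0 0 -0.06 0 0 100;0 0 0 0 -0.05 -0.03 100;0 0 0 0 -0.05 -0.03 100",
)

```text
time_s: 70.1
tcp_pos: [0.5151, -0.0053, 0.2016]
tool_rot: [0.489, 0.511, -0.487, 0.513]
wrist_force: [-0.5, 0.4, 0.5]
finger_gap: 0.0858
```

>>> servo_tool(
  series="0 0 0 0 -0.05 -0.01 100;0 0 0 0 -0.05 -0.01 100;0 0 0 0 0 0 100;0 0 0 0 0 0 100;0 0 0 0 0 0 100;0 0 0 0 0 0 100;0 0 0 0 0 0 100;0 0 0 0 0 0 100;0 0 0 0 0 0 100;0 0 0 0 0 0 100",
)

```text
time_s: 71.35
tcp_pos: [0.4135, 0.0097, 0.2]
tool_rot: [0.488, 0.512, -0.488, 0.512]
wrist_force: [-0.4, 0.1, -0.7]
finger_gap: 0.0856
```

Run:
```python
from h import *
s=st(); cm,p,d=snap('top','t15'); C=cloud(cm,d); cm2,p2,d2=snap('side','s15')
o=np.hstack([cv2.resize(p2[120:320,140:400],(400,300)),cv2.resize(p,(400,300))]);cv2.imwrite('pics/c15.png',o[:,:,::-1])
t=C[(abs(C[...,0]-.615)<.07)&(abs(C[...,1]+.06)<.07)&(C[...,2]>.06)&(C[...,2]<.09)];print('tin',cv2.minEnclosingCircle(t[:,:2].astype(np.float32)*1000) if len(t) else None,np.median(t[:,2]))
```

```text
t 71.35 tcp [0.4135 0.0097 0.2   ] bin [-0.2742  0.0358  0.2   ] F [-0.4  0.1 -0.7] M [-0.02 -0.02 -0.06] gap 0.0856 j [-0.13  0.07 -0.4   1.1  -0.    1.39]
tin ((616.333251953125, -60.45830535888672), 31.252063751220703) 0.075793453528116
```

View pics/c15.png

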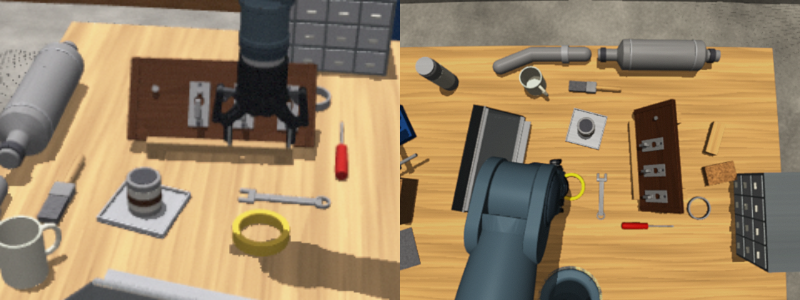

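Tin centred in the tray, three hooks on their studs, flap shut, bystanders in place, gripper free. Handing in.

```bash
python3 -c "
from h import *
print(r.finish_job())"
```

```text
the job is handed in; nothing more can be done
None
```

The tin is standing in its drip tray and all three coat hooks I found in the bin are locked on the board. I handed the job in at about 71 s of the 210 s allowed.

- **Tin:** I put it in the tray first. By the time the hooks were done it had been knocked about 40 mm off centre, so I gripped it again and re-centred it. The last picture put it within 1 mm of the tray centre, upright.
- **Hooks:** They are on studs 0, 1 and 2, and stud 3 is bare. Measured from above, each hook was within about 2 mm of its stud, turned less than 2° and flat to the board. I took that measurement just before re-centring the tin. The last picture still shows all three in place.
- **Flap:** The hinge angle was never read as a number. The flap looked nearly vertical in the picture from the first lift, well over 57°. It looked shut in the check before I re-centred the tin. The arm hides most of it in the last picture, but nothing touched it in between.
- **Bystanders:** They look unmoved in the last picture; I compared them by eye, not by measurement.

**Where checks disagreed:**
- The wrist and top cameras differed by 2–4 mm on the board's height and on how the first hook sat in the gripper. I went by the wrist camera and by feeling for contact.
- When I pushed each hook down its slot, resistance began 2–3 mm past where the calibration put the stud, which fits that offset.
- On re-gripping, the tin was held about 4 mm higher than commanded, so I lowered it until it touched the tray.

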